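# Pull a valve from a packed stock tote and close the tote up

## Robot

A 6-joint arm with a two-finger parallel gripper is mounted at the origin on the work surface. World frame = base frame: x ahead of the robot, y to its left, z up, the work surface at z = 0. Lengths are in m, angles in rad, forces in N, time in s.
With the tool pointing down it reaches from about 0.325 to 0.85 m from the base axis. Payload 4.4 kg.
Tool frame: the origin (TCP) lies midway between the tips of the shut fingers; the grasp point (between the pads) lies env.pinch_z behind it (env.pinch_z is the distance from the TCP to the grasp point, in m); z points along the fingers, y is the direction in which the jaws open and shut (so a half turn about z gives the same grasp; the last joint's range is limited). The gripper opens to 94 mm and grips with 3 to 60 N. Pads are 16 mm wide; open, the fingers measure 119 mm over their backs; the gripper's body (75 mm by 177 mm) begins 78 mm behind the grasp point.
Start: joints at [1.129, 0.207, 1.542, -0, 1.393, -0.15], TCP at [0.165, 0.551, 0.205] pointing down, gripper open.
Joint ranges: [-2.73, 2.73], [-0.86, 2.22], [0.23, 2.46], [-1.11, 4.25], [0.08, 2.63], [-2.82, 2.82]. Speed limits (rad/s): [2.79, 2.79, 3.14, 3.14, 3.14, 3.14].

## Interface

Orientations are given as a unit quaternion [w, x, y, z].
In Python, from rig import env gives the robot as it stands.
- The arm moves only by the tool move_arm, never from a script. Its argument "targets" is a list that holds one entry, the list of rows, each a list of 4 numbers: the shift along the tool's x, y, z in cm, then the turn about the tool's z in units of 8 degrees (1.0 is 8 degrees). A call has 1 to 20 rows; each row shifts and turns the pose as measured when the row begins, along the tool's axes as they then stand; what a row does not reach is not made up. A row lasts 1/10 s, in which the tool goes at most 50 mm and 8.59 degrees, less where a joint would pass 70% of its speed; a pose out of reach is approached as far as the arm can. A call is refused whole if a number of a shift passes 5 or a number of a turn 1, either way. A call with a gripper value outside its range is refused whole. "jaw" is the gripper's target within -1 to 1 (fully open at 1, half-way at 0, shut at -1), set as the call begins (left out, the last holds). The fingers move at their own pace and stop on an object; "squeeze" is the grip in N (left out, the last holds). Time passes only in rows, so rows that do not move let the fingers close. It gives the time, the measured TCP pose, the force and the opening at its end, in the units of the state.
- env.read_state(): the state, without advancing time (a new reading comes with each control period).
- env.read_camera(name): name is "side" or "top" or "wrist"; returns the picture (384x512x3 uint8, red, green, blue); there is no depth.
- env.calibration(name): a dict with "fx", "fy", "cx", "cy" (pixels), "xyz" and "rotation" of the camera in the world; the wrist camera has in their place "mount" (4x4, takes a point from camera to tool coordinates, whose origin is the TCP and whose axes are the flange's). Camera axes: x right, y up, looking along -z (the intrinsics and any distortion apply to the point x, -y, -z); pixel columns grow to the right and rows downward; lengths in m; the calibration is good to about 2 mm. A picture is of the moment at which its call begins: read the wrist's pose just before it. calibration takes no time and is no camera call.
- env.hand_in(): hands the job in, once; it reports no verdict.
The state is a dict: "time": time; "q": joint angles; "dq": joint speeds; "effort": joint torques, N m; "tool_pos": TCP position; "tool_rot": TCP orientation; "contact_force": force on the tool from outside, world axes, zero at the start; "torque": the same for the moment, N m; "finger_gap": finger opening in m.
Only numpy, scipy, OpenCV 4.12 (cv2) and the standard library are available. Lean on these libraries where they do the work, as an engineer would, in place of code of your own. Each camera call takes 0.05 s, during which the arm holds its last target. There are 200 camera calls.

## Task

The valve in the grey tote is wedged between two cartons: stand both cartons upright on the black rubber side mat, then lay the valve, lever up, in the middle of the cork pad and along the pad's length, then put each carton back upright where it stood in the tote. Only then swing both wire bail arms in until they lie flat over the tote's mouth, and stack the black handled tray centrally on them, lined up lengthwise with the tote. Do not tip the tray over, and leave the test gauge alone.

Things in the scene. Friction and masses are not known exactly. Their poses are not given: they have to be found in the camera images.
- tote: open grey plastic tote, fixed to the table, outside 168 (x) x 258 (y) x 72 high, walls and floor 4 thick (inner floor at z = 4 mm). Origin: centre of its underside; y is its long axis (yaw near 0, so +y is to the robot's left)
- bail_left (a joint): angle q (rad) of the U-shaped wire bail at the tote's +y end. Its 8 mm round, 166 mm long crossbar runs along the tote's x; in the tote's frame it is at y = 122 - 50 cos q, z = 78 + 50 sin q mm (hinge axis at y = 122, z = 78). 0 = swung in, level over the mouth (stop); pi/2 upright; 2.1 = leaning out (stop). Starts 1.8 to 2.1. Stiff: stays where left, about 1.5 N moves it
- bail_right (a joint): the same bail arm mirrored at the tote's -y end: crossbar at y = -122 + 50 cos(q), z = 78 + 50 sin(q) mm in the tote's frame; 0 = swung in, starts between 1.8 and 2.1
- carton_wide: low wide cardboard carton, 46 (x) x 64 (y) x 40 high, about 0.2 kg, standing on the tote's floor on one side of the valve and close against it (grip it across its y). Origin: centre of its underside
- carton_tall: taller narrower cardboard carton, 46 (x) x 54 (y) x 64 high, about 0.2 kg, standing on the tote's floor on the valve's other side (grip it across its y). Origin: centre of its underside
- valve: brass and steel ball valve lying on the tote's floor between the cartons: body 84 long (along its x), 30 wide (y) and 30 high, with a square brass centre 34 long to grip across y; a 12 mm wide black lever lies along the top with its upper face 46 mm high, from x = -9 to +49. About 0.3 kg. Origin: centre of its underside, under the lever's stem. Its x lies about along the tote's y at the start
- tray: loose black tray of small fittings, 120 (x) x 190 (y), rim 28 high, with a fixed carrying bar along y above its middle: bar 14 wide (x), 108 long, from 66 to 80 mm above the tray's underside, clear beneath. About 0.35 kg. Origin: centre of its underside. Stacked, its underside rests on both crossbars, 82 mm above the table
- side_mat: side area: flat black rubber mat fixed to the table, 110 (x) x 210 (y) x 3 thick. Origin: centre of its underside
- cork_pad: flat cork inspection pad fixed to the table, 130 long (x) x 90 (y) x 4 thick. Origin: centre of its underside
- test_gauge: grey test gauge box with a round dial on top, 75 (x) x 110 (y) x 44 high, a loose bystander to be left alone. Origin: centre of its underside
Things that resemble listed ones, but are neither listed nor needed, are in the scene too. Of the things that look like the side_mat, take the one that is farthest from the robot's base at the start.

How it is judged:
By the outcome, as a careful person would: the job done as asked, in the order asked, and still so for the second after the job is handed in, with the robot touching nothing.
It also fails if it takes over 138 s, if anything falls off the work surface, if the arm or the gripper's body presses on something with over 40 N, if the wrist force passes 120 N, or if a joint passes its speed limit or range.

## Working session

There is one attempt and no reset: what is moved stays moved. The work goes in short steps, Python scripts to look and compute and a tool call to move; the robot and the scene stay as the last step left them, time stands still between calls to the robot, and variables do not carry over. Pictures are saved under pics/ and viewed, about 12 in all and at most 16, crops included, and the job is handed in when it is done.

Besides the shell and the picture viewer there is one more tool, called after "Request:" in YAML: its name, and indented under it one key for each argument. move_arm: Moves the arm, as the interface text tells. Its arguments: {"type":"object","properties":{"targets":{"type":"array"},"jaw":{"type":"number"},"squeeze":{"type":"number"}},"required":["targets"]}

```bash
ls; mkdir -p pics; python3 - <<'E'
from rig import env
import cv2,numpy as np
np.set_printoptions(precision=4,suppress=True)
print(env.pinch_z, env.read_state())
for n in("top","side","wrist"):
    c=env.calibration(n); print(n,c)
    cv2.imwrite(f"pics/{n}0.png",cv2.cvtColor(env.read_camera(n),cv2.COLOR_RGB2BGR))
a=cv2.imread("pics/top0.png");cv2.imwrite("pics/t0.png",cv2.resize(a,(800,600),interpolation=cv2.INTER_CUBIC))
a=cv2.imread("pics/side0.png");cv2.imwrite("pics/s0.png",cv2.resize(a,(800,600),interpolation=cv2.INTER_CUBIC))
E
```

```text
pics
0.0188 {'time': 0.0, 'q': array([ 1.1295,  0.2074,  1.5429, -0.    ,  1.3935, -0.1505]), 'dq': array([ 0.0011,  0.0008, -0.0009,  0.0003, -0.0012,  0.0018]), 'effort': array([  0.0008, -37.0877, -28.1418,   0.0701,   0.0359,  -0.0001]), 'tool_pos': array([0.1645, 0.5501, 0.2043]), 'tool_rot': array([-0.0003,  0.1449,  0.9894, -0.0011]), 'contact_force': array([-0.6148,  0.4916, -0.4309]), 'torque': array([-0.0015,  0.0285, -0.0215]), 'finger_gap': 0.09436657667488997}
top {'fx': 470.5872388895683, 'fy': 470.5872388895683, 'cx': 250.29198838360804, 'cy': 195.3154795675488, 'xyz': array([0.292 , 0.0316, 1.4955]), 'rotation': array([-0.6957, -0.0409,  0.0406,  0.716 ])}
side {'fx': 348.2339826437681, 'fy': 348.2339826437681, 'cx': 261.089142274662, 'cy': 198.38205792695805, 'xyz': array([-0.0167, -0.6669,  0.7251]), 'rotation': array([ 0.8539,  0.4237, -0.1297, -0.273 ])}
wrist {'fx': 321.8522076276717, 'fy': 321.8522076276717, 'cx': 255.62733796810858, 'cy': 189.92854662351033, 'mount': array([[ 0.0001,  0.964 ,  0.2658,  0.0771],
       [ 1.    ,  0.0003, -0.0016, -0.0003],
       [-0.0017,  0.2658, -0.964 , -0.1802],
       [ 0.    ,  0.    ,  0.    ,  1.    ]])}
```

View pics/t0.png

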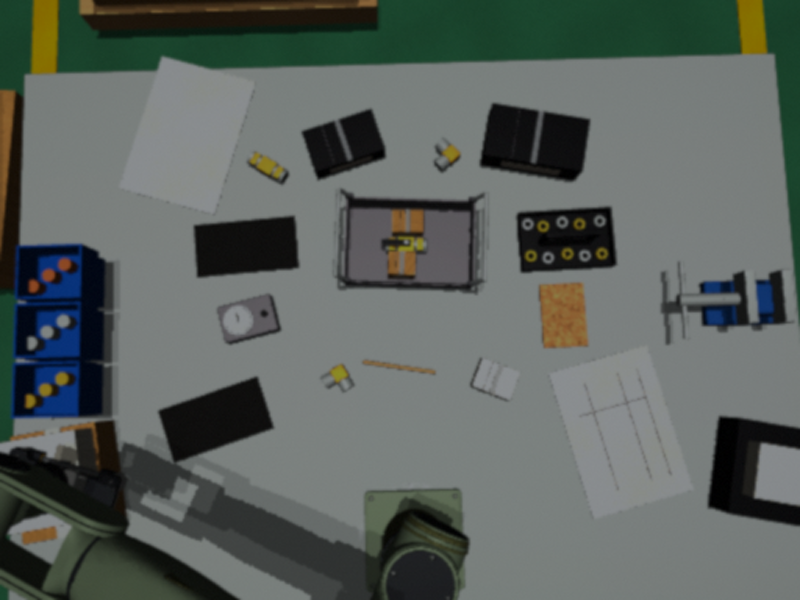

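View pics/s0.png

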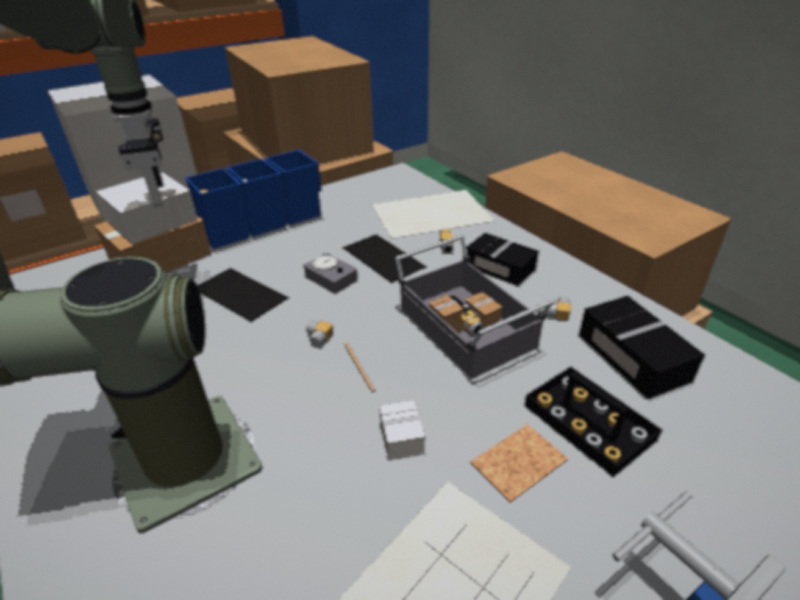

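The images show two black mats: A at top-view (247,246) and B at (216,418). A fits, being farther from the base at (420,575). The tray is at (567,238), the cork pad at (563,315), the tote at (410,242), and the gauge at (248,318). Next I'll take measurements and an enlarged crop.

```bash
cat > h.py <<'E'
from rig import env
import cv2,numpy as np
from scipy.spatial.transform import Rotation as R
np.set_printoptions(precision=4,suppress=True)
def q2R(q): return R.from_quat([q[1],q[2],q[3],q[0]]).as_matrix()
def cam(n,st=None):
    c=env.calibration(n)
    if n=="wrist":
        st=st or env.read_state(); T=np.eye(4);T[:3,:3]=q2R(st["tool_rot"]);T[:3,3]=st["tool_pos"]
        M=T@c["mount"]; return c,M[:3,:3],M[:3,3]
    return c,q2R(c["rotation"]),np.array(c["xyz"])
def p2w(C,u,v,z):
    c,Rm,t=C; d=Rm@np.array([(u-c["cx"])/c["fx"],-(v-c["cy"])/c["fy"],-1]); return t+d*(z-t[2])/d[2]
def w2p(C,p):
    c,Rm,t=C; x=Rm.T@(np.array(p)-t); return np.array([c["cx"]+c["fx"]*x[0]/-x[2],c["cy"]-c["fy"]*x[1]/-x[2]])
def shot(n,name):
    st=env.read_state(); a=cv2.cvtColor(env.read_camera(n),cv2.COLOR_RGB2BGR); cv2.imwrite(f"pics/{name}_raw.png",a); return a,cam(n,st),st
def rect(mask,C,z):
    cs,_=cv2.findContours(mask.astype(np.uint8),cv2.RETR_EXTERNAL,cv2.CHAIN_APPROX_NONE)
    out=[]
    for k in cs:
        if cv2.contourArea(k)<60: continue
        w=np.array([p2w(C,p[0][0],p[0][1],z)[:2] for p in k])*1000
        r=cv2.minAreaRect(w.astype(np.float32)); out.append((np.round(r[0],1),np.round(r[1],1),round(r[2],1)))
    return out
def tool():
    s=env.read_state(); Rm=q2R(s["tool_rot"]); return s,Rm,np.degrees(np.arctan2(Rm[1,1],Rm[0,1]))
E
python3 - <<'E'
from h import *
a=cv2.imread("pics/top0.png");C=cam("top")
print("base px",w2p(C,[0,0,0])*1.5625)
def sub(x0,y0,x1,y1):  # in 800 px coords
    m=np.zeros(a.shape[:2],bool); m[int(y0/1.5625):int(y1/1.5625),int(x0/1.5625):int(x1/1.5625)]=1; return m
g=a.max(2); hsv=cv2.cvtColor(a,cv2.COLOR_BGR2HSV)
print("mat",rect((g<60)&sub(180,205,310,285),C,.003))
print("cork",rect((hsv[...,1]>110)&sub(530,275,600,355),C,.004))
print("tray rim",rect((g<80)&sub(505,195,630,280),C,.028))
print("gauge",rect((g<130)&sub(205,285,290,350),C,.044))
print("cartons",rect((hsv[...,1]>110)&(hsv[...,0]<16)&sub(370,200,440,285),C,.05))
for n,(u,v) in dict(mouthTL=(346,199),TR=(474,199),BL=(346,287),BR=(474,287)).items(): print(n,p2w(C,u/1.5625,v/1.5625,.072))
c=a[115:200,200:325]; cv2.imwrite("pics/c0.png",cv2.resize(c,None,fx=6,fy=6,interpolation=cv2.INTER_CUBIC))
E
```

```text
base px [412.9542 538.7347]
mat [(array([597.2, 326.9]), array([107.9, 207.4]), 3.8)]
cork [(array([ 436. , -319.2]), array([127.2,  87.3]), 1.4)]
tray rim [(array([ 587.2, -327.8]), array([125.7, 195.8]), 2.0)]
gauge [(array([446.5, 318.6]), array([167.3, 127.8]), 88.4)]
cartons []
mouthTL [0.6714 0.1132 0.072 ]
TR [ 0.664  -0.1403  0.072 ]
BL [0.4953 0.117  0.072 ]
BR [ 0.4881 -0.133   0.072 ]
```

View pics/c0.png

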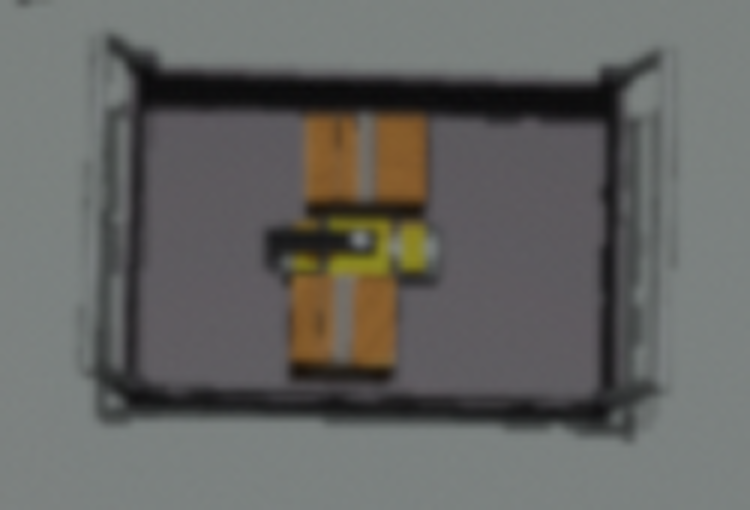

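The crop shows the far carton is about 20.3 px wide (≈62 mm), so it is the wide one. The near one is about 17.5 px (≈53 mm), so it is the tall one. The valve is between them with its lever pointing to +y (image left). Next I'll convert these to positions and move the hand above.

```bash
cat >> h.py <<'E'
def go(x,y,z,yaw=None):
    "deltas in tool axes (cm, units of 8deg) from the present to world mm / deg of tool y"
    s,Rm,yw=tool(); d=Rm.T@(np.array([x,y,z])/1000-s["tool_pos"])*100
    t=0 if yaw is None else -((yaw-yw+180)%360-180)/8
    print(f"t={s['time']:.1f} at {s['tool_pos']*1000} yaw {yw:.2f} gap {s['finger_gap']*1000:.1f} F {s['contact_force']} q6 {s['q'][5]:.2f}\n  shift {d} turn {t:.2f}; world cm {(np.array([x,y,z])/10-s['tool_pos']*100)}; tool x {Rm[:,0]} y {Rm[:,1]}")
E
python3 - <<'E'
from h import *
C=cam("top")
f=lambda u,v,z:p2w(C,200+(u+.5)/6-.5,115+(v+.5)/6-.5,z)[:2]*1000
print("tall",np.mean([f(*p,.068) for p in[(293,277),(396,277),(390,367),(290,365)]],0))
print("wide",np.mean([f(*p,.044) for p in[(306,113),(428,113),(426,204),(306,204)]],0))
print("valve sq",np.mean([f(*p,.034) for p in[(328,217),(390,217),(390,275),(328,275)]],0),"lever ends",f(268,242,.05),f(378,240,.05))
print(np.degrees(env.read_state()["q"][5]))
go(570,0,250,88.6)
E
```

```text
tall [540.9247   8.0988]
wide [631.35    -7.6228]
valve sq [586.8181  -2.4845] lever ends [587.0645  45.1737] [586.4588 -12.0951]
-8.622929692680975
t=0.1 at [164.6171 550.2928 204.5459] yaw 73.34 gap 94.5 F [-0.0444 -0.5597  0.013 ] q6 -0.15
  shift [-54.6128 -41.1041  -4.486 ] turn -1.91; world cm [ 40.5383 -55.0293   4.5454]; tool x [-0.958   0.2867  0.0002] y [ 0.2867  0.958  -0.0018]
```

Request:
move_arm:
  targets:
    - [[0, 0, 0, -0.95], [0, 0, 0, -0.95], [-2.6, -3.5, -0.3, 0], [-2.6, -3.5, -0.3, 0], [-2.6, -3.5, -0.3, 0], [-2.6, -3.5, -0.3, 0], [-2.6, -3.5, -0.3, 0], [-2.6, -3.5, -0.3, 0], [-2.6, -3.5, -0.3, 0], [-2.6, -3.5, -0.3, 0], [-2.6, -3.5, -0.3, 0], [-2.6, -3.5, -0.3, 0], [-2.6, -3.5, -0.3, 0], [-2.6, -3.5, -0.3, 0], [-2.6, -3.5, -0.3, 0], [-2.6, -3.5, -0.3, 0], [0, 0, 0, 0]]
  jaw: 1
  squeeze: 20

```text
time: 1.85
tool_pos: [0.5327, 0.0355, 0.2434]
tool_rot: [-0.002, 0.004, 1.0, -0.003]
contact_force: [0.7, 0.5, 0.8]
finger_gap: 0.0942
```

```bash
python3 - <<'E'
from h import *
a,C,s=shot("wrist","w1"); go(541,8,250,88.6)
cv2.imwrite("pics/w1.png",cv2.resize(a,(800,600),interpolation=cv2.INTER_CUBIC))
E
```

```text
t=1.9 at [531.0691  37.4639 242.9761] yaw 89.60 gap 94.1 F [ 0.1463 -0.017  -0.4503] q6 -1.65
  shift [-1.0097 -2.9427 -0.6943] turn 0.12; world cm [ 0.9931 -2.9464  0.7024]; tool x [-1.      0.0071  0.006 ] y [ 0.007   1.     -0.0048]
```

View pics/w1.png

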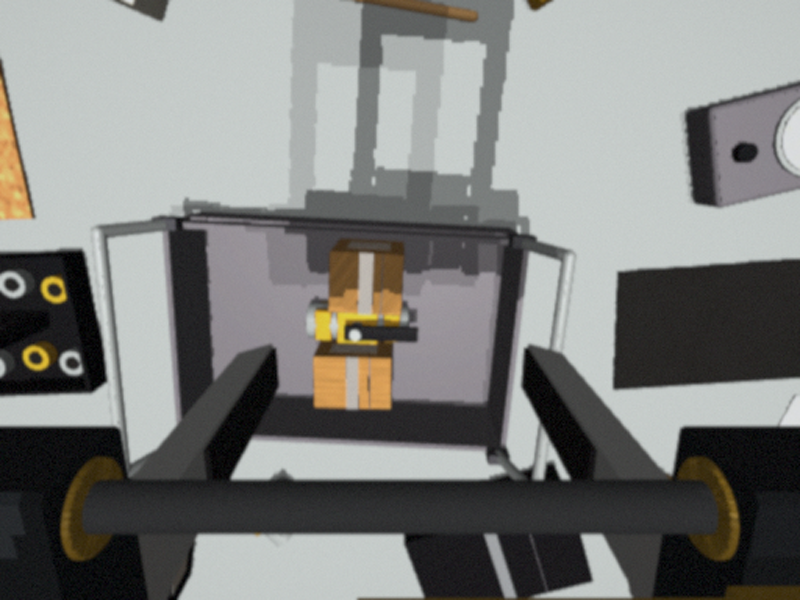

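The wrist view (up = toward the robot) shows the tall carton's top at about (332-403, 250-310), the wide carton's top at (315-391, 355-408), and the valve at (312-410, 300-342) with its lever toward +y. I'll check these against the given sizes.

```bash
python3 - <<'E'
from h import *
a=cv2.imread("pics/w1_raw.png")
s=env.read_state();C=cam("wrist",s)
f=lambda u,v,z:p2w(C,(u+.5)/1.5625-.5,(v+.5)/1.5625-.5,z)[:2]*1000
for n,z,ps in[("tall",.068,[(331,251),(403,251),(402,309),(330,309)]),("wide",.044,[(316,357),(391,356),(391,408),(314,408)]),
 ("valve sq",.034,[(331,311),(375,311),(375,342),(331,342)]),("mouth in",.072,[(179,219),(512,237),(503,449),(176,440)]),("lever",.05,[(345,334),(417,333)])]:
    w=np.array([f(*p,z) for p in ps]); print(n,w.mean(0)); print(w.round(1).tolist())
cv2.imwrite("pics/w1c.png",cv2.resize(a[135:275,180:290],None,fx=5,fy=5,interpolation=cv2.INTER_CUBIC)[:600])
E
```

```text
tall [538.3098  12.71  ]
[[516.5, -12.1], [516.9, 39.3], [560.1, 38.4], [559.8, -14.7]]
wide [629.8403  -2.1796]
[[607.2, -31.4], [606.7, 29.3], [652.9, 28.7], [652.6, -35.3]]
valve sq [584.8736  -1.6942]
[[571.5, -19.1], [571.7, 16.5], [598.3, 16.0], [598.1, -20.2]]
mouth in [584.7168  -5.7877]
[[492.7, -116.5], [506.7, 115.8], [674.4, 117.3], [665.1, -139.8]]
lever [585.3434  21.7549]
[[585.6, -6.5], [585.1, 50.0]]
```

View pics/w1c.png

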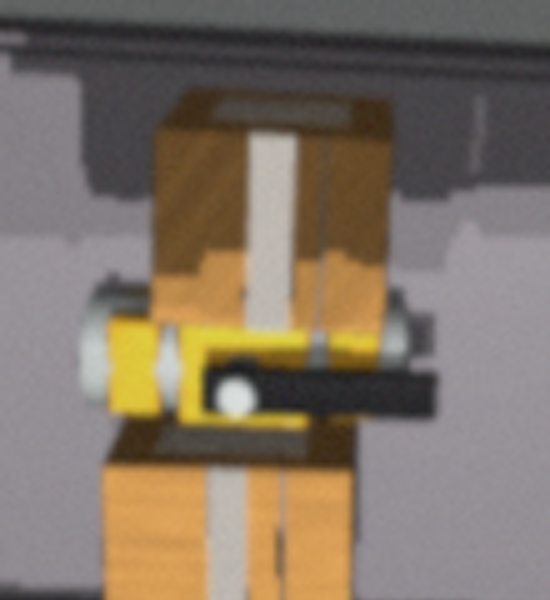

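Request:
move_arm:
  targets:
    - [[-0.9, -2.7, 0, 0.1], [0, 0, 4.5, 0], [0, 0, 4.5, 0], [0, 0, 4.0, 0], [0, 0, 0, 0], [0, 0, 0, 0]]

```text
time: 2.5
tool_pos: [0.5373, 0.0155, 0.1112]
tool_rot: [-0.002, 0.008, 1.0, -0.001]
contact_force: [0.7, 0.1, 0.3]
finger_gap: 0.0941
```

```bash
python3 -c "
from h import *
go(540,10.5,22,89)"
```

```text
t=2.5 at [537.2557  15.4518 111.1955] yaw 89.06 gap 94.1 F [0.6935 0.1452 0.3319] q6 -1.68
  shift [-0.3247 -0.4763  8.9189] turn 0.01; world cm [ 0.2744 -0.4952 -8.9196]; tool x [-0.9999  0.0163  0.0047] y [ 0.0163  0.9999 -0.0016]
```

Request:
move_arm:
  targets:
    - [[-0.3, -0.5, 0, 0], [0, 0, 4, 0], [0, 0, 3.5, 0], [0, 0, 1.3, 0], [0, 0, 0, 0], [0, 0, 0, 0]]

```text
time: 3.1
tool_pos: [0.554, 0.0097, 0.0365]
tool_rot: [0.012, 0.006, 1.0, -0.003]
contact_force: [0.0, 0.4, 0.1]
finger_gap: 0.0944
```

```bash
python3 -c "
from h import *
go(540,10.5,22,89)"
```

```text
t=3.1 at [553.9888   9.6671  36.5199] yaw 89.27 gap 94.4 F [0.0414 0.3593 0.079 ] q6 -1.69
  shift [1.4331 0.0726 1.4188] turn 0.03; world cm [-1.3989  0.0833 -1.452 ]; tool x [-0.9997  0.0127 -0.0232] y [ 0.0128  0.9999 -0.005 ]
```

Request:
move_arm:
  targets:
    - [[0.5, 0, 0.2, 0], [0.5, 0, 0.4, 0], [0.4, 0, 0.4, 0], [0.1, 0.1, 0.3, 0], [0, 0, 0.1, 0], [0, 0, 0, 0]]

```text
time: 3.7
tool_pos: [0.5422, 0.0103, 0.0269]
tool_rot: [0.016, 0.006, 1.0, -0.003]
contact_force: [1.7, -0.7, 0.2]
finger_gap: 0.0939
```

```bash
python3 -c "
from h import *
go(540,10.5,22,89)"
```

```text
t=3.7 at [542.2496  10.3472  26.8522] yaw 89.27 gap 93.9 F [ 1.6689 -0.6647  0.1526] q6 -1.70
  shift [0.241  0.0155 0.4774] turn 0.03; world cm [-0.225   0.0153 -0.4852]; tool x [-0.9994  0.0125 -0.033 ] y [ 0.0127  0.9999 -0.0063]
```

Request:
move_arm:
  targets:
    - [[0, 0, 0, 0], [0, 0, 0, 0], [0, 0, 0, 0], [0, 0, 0, 0], [0, 0, 0, 0], [0, 0, 0, 0], [0, 0, 0, 0], [0, 0, 0, 0], [0, 0, 0, 0], [0, 0, 0, 0]]
  jaw: -1
  squeeze: 20

```text
time: 4.7
tool_pos: [0.543, 0.0098, 0.027]
tool_rot: [0.017, 0.006, 1.0, -0.004]
contact_force: [0.6, -0.2, 1.0]
finger_gap: 0.0544
```

```bash
python3 -c "
from h import *
go(540,10.5,190,89)"
```

```text
t=4.7 at [543.0354   9.8116  27.0334] yaw 89.27 gap 54.4 F [ 0.6469 -0.2084  0.9954] q6 -1.70
  shift [ -0.2462  -0.0475 -16.2977] turn 0.03; world cm [-0.3035  0.0688 16.2967]; tool x [-0.9994  0.0126 -0.0338] y [ 0.0128  0.9999 -0.0069]
```

Request:
move_arm:
  targets:
    - [[0, 0, -0.5, 0], [0, 0, -1, 0], [0, 0, -1.5, 0], [0, 0, -2, 0], [0, 0, -2, 0], [0, 0, -2, 0], [0, 0, -2, 0], [0, 0, -2, 0], [0, 0, -2, 0], [0, 0, -1.5, 0], [0, 0, -1, 0], [0, 0, -0.5, 0], [0, 0, 0, 0]]

```text
time: 6.0
tool_pos: [0.5306, 0.0136, 0.215]
tool_rot: [0.011, 0.006, 1.0, -0.002]
contact_force: [-0.7, 0.6, -2.6]
finger_gap: 0.0546
```

```bash
python3 -c "
from h import *
go(597,379,190,93.8)"
```

```text
t=6.0 at [530.5812  13.6166 215.0483] yaw 89.32 gap 54.6 F [-0.6623  0.5758 -2.616 ] q6 -1.70
  shift [-6.1514 36.6225  2.5288] turn -0.56; world cm [ 6.6419 36.5383 -2.5048]; tool x [-0.9997  0.0118 -0.0228] y [ 0.0119  0.9999 -0.0032]
```

Request:
move_arm:
  targets:
    - [[-0.2, 1, 0, 0], [-0.4, 2, 0, 0], [-0.6, 3, 0, 0], [-0.6, 3.5, 0, -0.2], [-0.6, 3.5, 0, -0.2], [-0.6, 3.5, 0, -0.2], [-0.6, 3.5, 0.2, 0], [-0.6, 3.5, 0.4, 0], [-0.6, 3.5, 0.5, 0], [-0.6, 3.5, 0.5, 0], [-0.4, 2.5, 0.4, 0], [-0.2, 1.5, 0.2, 0], [0, 0.6, 0, 0], [0, 0, 0, 0]]

```text
time: 7.4
tool_pos: [0.5667, 0.3863, 0.1711]
tool_rot: [-0.004, -0.037, 0.999, -0.004]
contact_force: [0.4, 0.1, -2.3]
finger_gap: 0.0543
```

```bash
python3 -c "
from h import *
go(597,379,50,93.8)"
```

```text
t=7.4 at [566.6833 386.288  171.1416] yaw 94.27 gap 54.3 F [ 0.3754  0.1168 -2.3118] q6 -1.17
  shift [-3.0708 -0.8567 12.0959] turn 0.06; world cm [  3.0317  -0.7288 -12.1142]; tool x [-0.9972 -0.0744  0.0084] y [-0.0744  0.9972 -0.0079]
```

Request:
move_arm:
  targets:
    - [[-0.8, -0.2, 0.5, 0], [-1, -0.3, 1, 0], [-0.8, -0.2, 1.5, 0], [-0.2, 0, 1.8, 0], [0, 0, 1.8, 0], [0, 0, 1.8, 0], [0, 0, 1.5, 0], [0, 0, 1.2, 0], [0, 0, 0.8, 0], [0, 0, 0.4, 0], [0, 0, 0.2, 0], [0, 0, 0, 0]]

```text
time: 8.6
tool_pos: [0.6031, 0.3681, 0.0352]
tool_rot: [-0.004, -0.03, 1.0, -0.006]
contact_force: [0.1, 0.4, -2.8]
finger_gap: 0.055
```

```bash
python3 -c "
from h import *
go(597,379,27,93.8)"
```

```text
t=8.6 at [603.0813 368.1165  35.1636] yaw 93.48 gap 55.0 F [ 0.0527  0.3735 -2.842 ] q6 -1.20
  shift [0.5345 1.1324 0.8079] turn -0.04; world cm [-0.6081  1.0883 -0.8164]; tool x [-0.9981 -0.0606  0.008 ] y [-0.0607  0.9981 -0.0113]
```

Request:
move_arm:
  targets:
    - [[0.2, 0.5, 0, 0], [0.2, 0.5, 0.2, 0], [0, 0.1, 0.3, 0], [0, 0, 0.2, 0], [0, 0, 0.1, 0], [0, 0, 0, 0]]

```text
time: 9.2
tool_pos: [0.5996, 0.382, 0.0301]
tool_rot: [-0.001, -0.031, 1.0, -0.004]
contact_force: [0.4, 0.3, -2.8]
finger_gap: 0.0545
```

```bash
python3 -c "
from h import *
go(597,379,27,93.8)"
```

```text
t=9.2 at [599.6105 381.9634  30.0968] yaw 93.58 gap 54.5 F [ 0.3942  0.2821 -2.7503] q6 -1.18
  shift [ 0.2784 -0.2767  0.3127] turn -0.03; world cm [-0.261  -0.2963 -0.3097]; tool x [-0.998  -0.0624  0.0022] y [-0.0624  0.998  -0.0088]
```

Request:
move_arm:
  targets:
    - [[0, 0, 0.2, 0], [0, 0, 0.2, 0], [0, 0, 0.1, 0], [0, 0, 0, 0]]

```text
time: 9.6
tool_pos: [0.6002, 0.3819, 0.027]
tool_rot: [-0.001, -0.031, 1.0, -0.004]
contact_force: [0.2, -0.1, -2.7]
finger_gap: 0.054
```

```bash
python3 -c "
from h import *
go(597,379,27,93.8)"
```

```text
t=9.6 at [600.1943 381.9417  26.9779] yaw 93.55 gap 54.0 F [ 0.2467 -0.0676 -2.7313] q6 -1.18
  shift [ 0.337  -0.2738  0.0005] turn -0.03; world cm [-0.3194 -0.2942  0.0022]; tool x [-0.9981 -0.0619  0.0014] y [-0.0619  0.998  -0.0083]
```

Request:
move_arm:
  targets:
    - [[0, 0, 0.15, 0], [0, 0, 0.1, 0], [0, 0, 0.1, 0], [0, 0, 0, 0]]

```text
time: 10.0
tool_pos: [0.6004, 0.382, 0.0268]
tool_rot: [-0.0, -0.031, 1.0, -0.004]
contact_force: [-1.4, -0.7, -0.1]
finger_gap: 0.0537
```

```bash
python3 -c "
from h import *
go(597,379,27,93.8)"
```

```text
t=10.0 at [600.3915 381.9759  26.8025] yaw 93.55 gap 53.7 F [-1.4152 -0.7191 -0.1452] q6 -1.18
  shift [ 0.357  -0.2762 -0.0171] turn -0.03; world cm [-0.3391 -0.2976  0.0197]; tool x [-0.9981 -0.062   0.0011] y [-0.062   0.998  -0.0082]
```

Request:
move_arm:
  targets:
    - [[0, 0, 0, 0], [0, 0, 0, 0], [0, 0, 0, 0], [0, 0, 0, 0], [0, 0, -0.5, 0], [0, 0, -1, 0], [0, 0, -2, 0], [0, 0, -3, 0], [0, 0, -3, 0], [0, 0, -3, 0], [0, 0, -2, 0], [0, 0, -1, 0], [0, 0, 0, 0]]
  jaw: 1

```text
time: 11.3
tool_pos: [0.6024, 0.3838, 0.1924]
tool_rot: [0.003, -0.031, 1.0, -0.003]
contact_force: [-0.1, -0.2, -0.3]
finger_gap: 0.0939
```

```bash
python3 -c "
from h import *
go(630,-4,180,89.3)"
```

```text
t=11.3 at [602.3953 383.8472 192.3578] yaw 93.53 gap 93.9 F [-0.0571 -0.2026 -0.2613] q6 -1.18
  shift [ -0.3572 -38.8737   1.4518] turn 0.53; world cm [  2.7605 -38.7847  -1.2358]; tool x [-0.9981 -0.0616 -0.0064] y [-0.0616  0.9981 -0.0055]
```

Request:
move_arm:
  targets:
    - [[0, -1, 0, 0.18], [0, -2, 0, 0.18], [-0.2, -3, 0, 0.17], [-0.3, -3.5, 0, 0], [-0.3, -3.5, 0, 0], [-0.3, -3.5, 0, 0], [-0.3, -3.5, 0, 0], [-0.3, -3.5, 0, 0], [-0.3, -3.5, 0, 0], [-0.3, -3.5, 0, 0], [-0.3, -3, 0, 0], [-0.2, -2, 0.2, 0], [-0.1, -1.5, 0.3, 0], [0, -0.5, 0.3, 0], [0, 0, 0, 0]]

```text
time: 12.8
tool_pos: [0.6087, -0.0156, 0.16]
tool_rot: [-0.019, 0.016, 1.0, -0.006]
contact_force: [-0.3, 0.4, -0.0]
finger_gap: 0.0935
```

```bash
python3 -c "
from h import *
go(630,-4,12,89.3)"
```

```text
t=12.8 at [608.7431 -15.6448 160.0217] yaw 88.24 gap 93.5 F [-0.3305  0.4475 -0.0239] q6 -1.69
  shift [-2.6352  1.4177 14.6978] turn -0.13; world cm [  2.1257   1.1645 -14.8022]; tool x [-0.9988  0.0312  0.037 ] y [ 0.0308  0.9994 -0.0127]
```

Request:
move_arm:
  targets:
    - [[-0.6, 0.3, 0.5, -0.1], [-0.8, 0.4, 1, 0], [-0.5, 0.4, 1.5, 0], [-0.1, 0.2, 1.8, 0], [0, 0, 1.8, 0], [0, 0, 1.5, 0], [0, 0, 1, 0], [0, 0, 0.5, 0], [0, 0, 0, 0]]

```text
time: 13.7
tool_pos: [0.6266, 0.0057, 0.052]
tool_rot: [-0.02, 0.003, 1.0, -0.005]
contact_force: [0.2, 0.0, -0.1]
finger_gap: 0.0941
```

```bash
python3 -c "
from h import *
go(630,-4,12,89.3)"
```

```text
t=13.7 at [626.6326   5.7472  52.0482] yaw 89.65 gap 94.1 F [ 0.2099  0.0048 -0.1321] q6 -1.68
  shift [-0.5066 -0.935   3.9964] turn 0.04; world cm [ 0.3367 -0.9747 -4.0048]; tool x [-0.9991  0.0065  0.0409] y [ 0.0061  0.9999 -0.0094]
```

Request:
move_arm:
  targets:
    - [[-0.1, -0.5, 0, 0], [0, -0.4, 0, 0], [0, 0, 3.2, 0], [0, 0, 0, 0], [0, 0, 0, 0]]

```text
time: 14.2
tool_pos: [0.6313, -0.0063, 0.0252]
tool_rot: [-0.015, 0.004, 1.0, -0.006]
contact_force: [0.7, 0.1, 0.4]
finger_gap: 0.0941
```

```bash
python3 -c "
from h import *
go(630,-4,12,89.3)"
```

```text
t=14.2 at [631.3469  -6.2548  25.2174] yaw 89.59 gap 94.1 F [0.6796 0.1031 0.3793] q6 -1.69
  shift [0.0961 0.2392 1.3227] turn 0.04; world cm [-0.1347  0.2255 -1.3217]; tool x [-0.9995  0.0076  0.0304] y [ 0.0072  0.9999 -0.0112]
```

Request:
move_arm:
  targets:
    - [[0, 0.1, 1.3, 0], [0, 0, 0, 0], [0, 0, 0, 0]]

```text
time: 14.5
tool_pos: [0.6333, -0.006, 0.0147]
tool_rot: [-0.013, 0.004, 1.0, -0.006]
contact_force: [0.5, 0.5, 0.2]
finger_gap: 0.0938
```

```bash
python3 -c "
from h import *
go(630,-4,12,89.3)"
```

```text
t=14.5 at [633.3274  -6.0002  14.7343] yaw 89.56 gap 93.8 F [0.501  0.4867 0.2046] q6 -1.69
  shift [0.3273 0.2007 0.2794] turn 0.03; world cm [-0.3327  0.2    -0.2734]; tool x [-0.9996  0.008   0.0253] y [ 0.0077  0.9999 -0.0119]
```

Good height (grasp at z≈33, carton top at 44). Closing.

Request:
move_arm:
  targets:
    - [[0.2, 0, 0.2, 0], [0, 0, 0, 0], [0, 0, 0, 0], [0, 0, 0, 0], [0, 0, 0, 0], [0, 0, 0, 0], [0, 0, 0, 0], [0, 0, 0, 0], [0, 0, 0, 0]]
  jaw: -1
  squeeze: 20

```text
time: 15.4
tool_pos: [0.632, -0.0059, 0.014]
tool_rot: [-0.012, 0.004, 1.0, -0.006]
contact_force: [-0.4, -0.8, -0.1]
finger_gap: 0.064
```

```bash
python3 -c "
from h import *
go(630,-4,12,89.3)"
```

```text
t=15.4 at [631.975   -5.9428  13.9957] yaw 89.58 gap 64.0 F [-0.4059 -0.8089 -0.0796] q6 -1.69
  shift [0.1943 0.1952 0.2018] turn 0.03; world cm [-0.1975  0.1943 -0.1996]; tool x [-0.9997  0.0077  0.0233] y [ 0.0074  0.9999 -0.0121]
```

Request:
move_arm:
  targets:
    - [[0, 0, -0.5, 0], [0, 0, -1, 0], [0, 0, -1.5, 0], [0, 0, -2, 0], [0, 0, -2, 0], [0, 0, -2, 0], [0, 0, -2, 0], [0, 0, -2, 0], [0, 0, -1.5, 0], [0, 0, -1, 0], [0, 0, -0.5, 0], [0, 0, 0, 0]]

```text
time: 16.6
tool_pos: [0.6357, -0.0033, 0.1902]
tool_rot: [-0.01, 0.004, 1.0, -0.006]
contact_force: [-0.2, 0.6, -2.3]
finger_gap: 0.0643
```

```bash
python3 -c "
from h import *
go(597,275,150,93.8)"
```

```text
t=16.6 at [635.7402  -3.3497 190.1559] yaw 89.60 gap 64.3 F [-0.1958  0.6365 -2.3167] q6 -1.69
  shift [ 3.996  27.8551  3.7476] turn -0.52; world cm [-3.874  27.835  -4.0156]; tool x [-0.9998  0.0072  0.019 ] y [ 0.0069  0.9999 -0.0124]
```

Request:
move_arm:
  targets:
    - [[0, 1, 0, 0], [0.2, 2, 0, 0], [0.2, 3, 0, 0], [0.2, 3.5, 0, -0.17], [0.2, 3.5, 0, -0.17], [0.2, 3.5, 0, -0.17], [0.2, 3.5, 0, 0], [0.2, 3, 0.3, 0], [0.2, 2.2, 0.4, 0], [0, 1.2, 0.5, 0], [0, 0.5, 0.5, 0], [0, 0, 0, 0]]

```text
time: 17.8
tool_pos: [0.5998, 0.2794, 0.1538]
tool_rot: [-0.023, -0.033, 0.999, -0.006]
contact_force: [0.4, -1.2, -2.1]
finger_gap: 0.0644
```

```bash
python3 -c "
from h import *
go(597,275,20,93.8)"
```

```text
t=17.8 at [599.8085 279.3723 153.8419] yaw 93.83 gap 64.4 F [ 0.4078 -1.2471 -2.0543] q6 -1.33
  shift [-0.3091 -0.2718 13.3879] turn 0.00; world cm [ -0.2809  -0.4372 -13.3842]; tool x [-0.9967 -0.0663  0.0462] y [-0.0669  0.9977 -0.0109]
```

Request:
move_arm:
  targets:
    - [[0, 0, 2.5, 0], [0, 0, 3, 0], [0, 0, 3, 0], [0, 0, 2, 0], [0, 0, 0, 0], [0, 0, 0, 0]]

```text
time: 18.4
tool_pos: [0.5988, 0.2706, 0.0469]
tool_rot: [-0.021, -0.029, 0.999, -0.007]
contact_force: [-0.4, 0.4, -1.6]
finger_gap: 0.0642
```

```bash
python3 -c "
from h import *
go(597,277,20,93.8)"
```

```text
t=18.4 at [598.834  270.5619  46.9317] yaw 93.37 gap 64.2 F [-0.4163  0.412  -1.6112] q6 -1.33
  shift [0.0289 0.6901 2.6878] turn -0.05; world cm [-0.1834  0.6438 -2.6932]; tool x [-0.9974 -0.0581  0.0433] y [-0.0587  0.9982 -0.0136]
```

Request:
move_arm:
  targets:
    - [[0, 0.4, 1, 0], [0, 0, 1, 0], [0, 0, 0.6, 0], [0, 0, 0.3, 0], [0, 0, 0.2, 0], [0, 0, 0, 0]]

```text
time: 19.0
tool_pos: [0.6012, 0.2744, 0.0183]
tool_rot: [-0.017, -0.029, 0.999, -0.006]
contact_force: [-0.7, -0.5, -2.4]
finger_gap: 0.0643
```

```bash
python3 -c "
from h import *
go(597,277,13,93.8)"
```

```text
t=19.0 at [601.2481 274.4403  18.2723] yaw 93.29 gap 64.3 F [-0.7367 -0.5143 -2.3984] q6 -1.33
  shift [0.3907 0.2862 0.538 ] turn -0.06; world cm [-0.4248  0.256  -0.5272]; tool x [-0.9978 -0.0569  0.0353] y [-0.0573  0.9983 -0.012 ]
```

Request:
move_arm:
  targets:
    - [[0, 0, 0.2, 0], [0, 0, 0.15, 0], [0, 0, 0.15, 0], [0, 0, 0.1, 0], [0, 0, 0, 0], [0, 0, 0, 0]]

```text
time: 19.6
tool_pos: [0.6019, 0.2748, 0.0132]
tool_rot: [-0.016, -0.029, 0.999, -0.006]
contact_force: [0.7, -0.4, -2.5]
finger_gap: 0.0642
```

```bash
python3 -c "
from h import *
go(597,277,13,93.8)"
```

```text
t=19.6 at [601.9469 274.8217  13.2423] yaw 93.30 gap 64.2 F [ 0.7326 -0.3905 -2.4891] q6 -1.33
  shift [0.4804 0.2462 0.0374] turn -0.06; world cm [-0.4947  0.2178 -0.0242]; tool x [-0.9978 -0.0572  0.0332] y [-0.0576  0.9983 -0.0114]
```

Request:
move_arm:
  targets:
    - [[0, 0, 0.12, 0], [0, 0, 0.1, 0], [0, 0, 0, 0], [0, 0, 0, 0]]

```text
time: 20.0
tool_pos: [0.6024, 0.275, 0.0131]
tool_rot: [-0.016, -0.029, 0.999, -0.006]
contact_force: [-0.4, 0.6, -0.3]
finger_gap: 0.0643
```

```bash
python3 -c "
from h import *
go(597,277,13,93.8)"
```

```text
t=20.0 at [602.3544 274.9575  13.1141] yaw 93.30 gap 64.3 F [-0.373   0.5556 -0.2808] q6 -1.33
  shift [0.5223 0.2348 0.0256] turn -0.06; world cm [-0.5354  0.2043 -0.0114]; tool x [-0.9979 -0.0571  0.0322] y [-0.0575  0.9983 -0.0112]
```

Request:
move_arm:
  targets:
    - [[0, 0, 0, 0], [0, 0, 0, 0], [0, 0, 0, 0], [0, 0, 0, 0], [0, 0, -0.5, 0], [0, 0, -1, 0], [0, 0, -2, 0], [0, 0, -3, 0], [0, 0, -3, 0], [0, 0, -3, 0], [0, 0, -2.5, 0], [0, 0, -1, 0], [0, 0, 0, 0]]
  jaw: 1

```text
time: 21.3
tool_pos: [0.6088, 0.2775, 0.1846]
tool_rot: [-0.013, -0.029, 0.999, -0.005]
contact_force: [0.1, -0.0, 0.4]
finger_gap: 0.0941
```

```bash
python3 -c "
from h import *
go(585.5,-2,180,0)"
```

```text
t=21.3 at [608.838  277.5281 184.6131] yaw 93.30 gap 94.1 F [ 0.1042 -0.0263  0.375 ] q6 -1.33
  shift [  3.9166 -27.7664   0.8399] turn 11.66; world cm [ -2.3338 -27.9528  -0.4613]; tool x [-0.998  -0.0572  0.0267] y [-0.0575  0.9983 -0.0099]
```

Request:
move_arm:
  targets:
    - [[0, -1, 0, 0], [0.2, -2, 0, 0], [0.4, -3, 0, 0], [0.4, -3.3, 0, 0], [0.4, -3.3, 0, 0], [0.4, -3.3, 0, 0], [0.3, -3.3, 0, 0], [0.3, -3, 0, 0], [0.2, -2.5, 0, 0.3], [0.1, -1.5, 0, 0.6], [0, -0.5, 0, 0.9], [0, 0, 0, 1], [0, 0, 0, 1], [0, 0, 0, 1], [0, 0, 0, 1], [0, 0, 0, 1], [0, 0, 0, 1], [0, 0, 0, 1], [0, 0, 0, 1], [0, 0, 0, 1]]
  jaw: 0.4

```text
time: 23.3
tool_pos: [0.5591, -0.0304, 0.1499]
tool_rot: [-0.032, 0.692, 0.72, -0.04]
contact_force: [0.2, -0.1, 0.3]
finger_gap: 0.0659
```

```bash
python3 -c "
from h import *
go(585.5,-2,150,0)"
```

```text
t=23.3 at [559.0573 -30.3809 149.8817] yaw 2.19 gap 65.9 F [ 0.216  -0.0839  0.2794] q6 -0.22
  shift [ 2.732   2.7352 -0.3193] turn 0.27; world cm [2.6443 2.8381 0.0118]; tool x [-0.0392  0.9992 -0.0103] y [ 0.9941  0.0379 -0.1015]
```

Request:
move_arm:
  targets:
    - [[0.5, 0.5, -1, 0.2], [0.5, 0.5, -1, 0], [0.5, 0.5, -1.5, 0], [0.4, 0.4, -1.5, 0], [0.3, 0.3, -1.5, 0], [0.3, 0.3, -1.5, 0], [0, 0, -1, 0], [0, 0, -0.5, 0], [0, 0, 0, 0], [0, 0, 4.5, 0], [0, 0, 4.5, 0], [0, 0, 0, 0], [0, 0, 0, 0]]

```text
time: 24.6
tool_pos: [0.5728, -0.0128, 0.1426]
tool_rot: [-0.04, 0.704, 0.708, -0.049]
contact_force: [0.5, 0.1, 1.3]
finger_gap: 0.0655
```

```bash
python3 -c "
from h import *
go(585.5,-2,150,0)"
```

```text
t=24.6 at [572.8404 -12.8406 142.6414] yaw 0.25 gap 65.5 F [0.4611 0.1295 1.3347] q6 -0.15
  shift [ 1.0678  1.1685 -0.9021] turn 0.03; world cm [1.266  1.0841 0.7359]; tool x [-0.0059  0.9999 -0.0118] y [ 0.9921  0.0044 -0.1253]
```

Request:
move_arm:
  targets:
    - [[0, -1, 0, 0], [0, -3, 0, 0], [0, -4, 0, 0], [0, -4, 0, 0], [0, 0, 0, 0], [0, 0, 0, 0]]

```text
time: 25.2
tool_pos: [0.4545, -0.0146, 0.168]
tool_rot: [-0.033, 0.704, 0.708, -0.044]
contact_force: [-0.6, -0.7, -0.2]
finger_gap: 0.0658
```

```bash
python3 -c "
from h import *
go(585.5,-2,150,0)"
```

```text
t=25.2 at [454.4523 -14.6347 168.0157] yaw 0.27 gap 65.8 F [-0.6299 -0.7237 -0.1989] q6 -0.19
  shift [ 1.2064 13.2288  0.3472] turn 0.03; world cm [13.1048  1.2635 -1.8016]; tool x [-0.0065  0.9999 -0.0155] y [ 0.9941  0.0047 -0.1087]
```

Request:
move_arm:
  targets:
    - [[0, 1, 0, 0], [0, 1, 0, 0], [0, 1, 0, 0], [0, 1, 0, 0], [0, 1, 0, 0], [0, 1, 0, 0], [0, 0, 0, 0], [0, 0, 0, 0]]

```text
time: 26.0
tool_pos: [0.5265, -0.0151, 0.1629]
tool_rot: [-0.03, 0.704, 0.708, -0.042]
contact_force: [-0.1, -0.1, 0.2]
finger_gap: 0.0659
```

```bash
python3 -c "
from h import *
go(585.5,-2,150,0)"
```

```text
t=26.0 at [526.5214 -15.0697 162.9152] yaw 0.30 gap 65.9 F [-0.1485 -0.1007  0.1637] q6 -0.17
  shift [1.2868 6.0058 0.6602] turn 0.04; world cm [ 5.8979  1.307  -1.2915]; tool x [-0.007   0.9998 -0.0166] y [ 0.9948  0.0053 -0.1022]
```

Request:
move_arm:
  targets:
    - [[0, -4, 0, 0], [0, -4, 0, 0], [0, -4, 0, 0], [0, -2, 0, 0], [0, 1, 0, 0], [0, 1, 0, 0], [0, 1, 0, 0], [0, 1, 0, 0], [0, 1, 0, 0], [0, 1, 0, 0], [0, 1, 0, 0], [0, 1, 0, 0], [0, 1, 0, 0], [0, 1, 0, 0], [0, 1, 0, 0], [0, 1, 0, 0], [0, 1, 0, 0], [0, 1, 0, 0], [0, 1, 0, 0], [0, 1, 0, 0]]

```text
time: 28.0
tool_pos: [0.5555, -0.0145, 0.1548]
tool_rot: [-0.033, 0.704, 0.708, -0.044]
contact_force: [0.5, -0.4, 0.5]
finger_gap: 0.0659
```

```bash
python3 -c "
from h import *
go(585.5,-2,150,0)"
```

```text
t=28.0 at [555.5307 -14.4799 154.8168] yaw 0.33 gap 65.9 F [ 0.5348 -0.408   0.5298] q6 -0.16
  shift [1.2327 3.0386 0.1345] turn 0.04; world cm [ 2.9969  1.248  -0.4817]; tool x [-0.0075  0.9998 -0.0157] y [ 0.9941  0.0058 -0.1082]
```

Request:
move_arm:
  targets:
    - [[0.6, 1.4, 0, 0], [0.6, 1.4, 0, 0], [0, 0, 0, 0], [0, 0, 4, 0], [0, 0, 4, 0], [0, 0, 0, 0], [0, 0, 0, 0]]

```text
time: 28.7
tool_pos: [0.58, -0.0044, 0.0724]
tool_rot: [-0.03, 0.704, 0.709, -0.043]
contact_force: [-0.6, 0.8, 0.2]
finger_gap: 0.0663
```

```bash
python3 - <<'E'
from h import *
go(583.5,-2,9,0)
a,C,s=shot("wrist","w2");cv2.imwrite("pics/w2.png",cv2.resize(a,(800,600),interpolation=cv2.INTER_CUBIC))
print(w2p(C,s["tool_pos"])*1.5625, w2p(C,[.5855,-.002,.034])*1.5625)
E
```

```text
t=28.7 at [579.9801  -4.4319  72.4147] yaw 0.34 gap 66.3 F [-0.554   0.7589  0.2314] q6 -0.13
  shift [0.3491 1.0084 6.2657] turn 0.04; world cm [ 0.352   0.2432 -6.3415]; tool x [-0.0077  0.9998 -0.0171] y [ 0.9946  0.0058 -0.1036]
[398.8931 365.7325] [419.7203 326.8861]
```

View pics/w2.png

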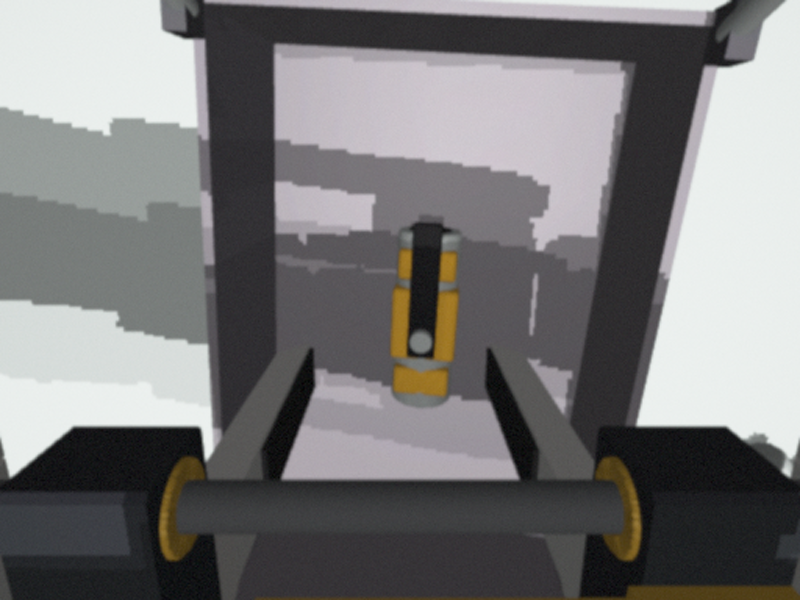

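Request:
move_arm:
  targets:
    - [[0.15, 0.5, 1, 0], [0.1, 0.5, 2, 0], [0, 0.1, 1.5, 0], [0, 0, 0.8, 0], [0, 0, 0.4, 0], [0, 0, 0, 0], [0, 0, 0, 0]]

```text
time: 29.45
tool_pos: [0.5924, -0.0037, 0.0195]
tool_rot: [-0.025, 0.704, 0.709, -0.039]
contact_force: [-0.4, 0.0, 0.1]
finger_gap: 0.066
```

```bash
python3 -c "
from h import *
go(585,-2,11,0)"
```

```text
t=29.4 at [592.41    -3.7417  19.5339] yaw 0.32 gap 66.0 F [-0.4325  0.0157  0.061 ] q6 -0.13
  shift [ 0.196  -0.6608  0.9125] turn 0.04; world cm [-0.741   0.1742 -0.8534]; tool x [-0.0073  0.9998 -0.0193] y [ 0.996   0.0056 -0.0893]
```

Request:
move_arm:
  targets:
    - [[0.1, -0.4, 0.2, 0], [0, -0.25, 0.4, 0], [0, 0, 0.2, 0], [0, 0, 0, 0], [0, 0, 0, 0]]

```text
time: 29.95
tool_pos: [0.5855, -0.003, 0.0132]
tool_rot: [-0.024, 0.704, 0.709, -0.038]
contact_force: [-0.3, 0.6, -0.1]
finger_gap: 0.0658
```

```bash
python3 -c "
from h import *
go(585,-2,11,0)"
```

```text
t=29.9 at [585.516   -3.0018  13.2093] yaw 0.32 gap 65.8 F [-0.339   0.6009 -0.1014] q6 -0.12
  shift [ 0.1049 -0.0317  0.2225] turn 0.04; world cm [-0.0516  0.1002 -0.2209]; tool x [-0.0073  0.9998 -0.0197] y [ 0.9962  0.0056 -0.0866]
```

Request:
move_arm:
  targets:
    - [[0, 0, 0, 0], [0, 0, 0, 0], [0, 0, 0, 0], [0, 0, 0, 0], [0, 0, 0, 0], [0, 0, 0, 0], [0, 0, 0, 0], [0, 0, 0, 0], [0, 0, 0, 0], [0, 0, 0, 0]]
  jaw: -1
  squeeze: 30

```text
time: 30.95
tool_pos: [0.586, -0.0031, 0.0136]
tool_rot: [-0.023, 0.704, 0.709, -0.038]
contact_force: [-0.7, 0.1, -0.1]
finger_gap: 0.0308
```

```bash
python3 -c "
from h import *
go(585,-2,11,0)"
```

```text
t=30.9 at [585.9512  -3.1185  13.6138] yaw 0.32 gap 30.8 F [-0.7039  0.1389 -0.121 ] q6 -0.12
  shift [ 0.1177 -0.0716  0.2663] turn 0.04; world cm [-0.0951  0.1118 -0.2614]; tool x [-0.0073  0.9998 -0.0199] y [ 0.9963  0.0056 -0.0861]
```

Request:
move_arm:
  targets:
    - [[0, 0, -0.5, 0], [0, 0, -1, 0], [0, 0, -1.5, 0], [0, 0, -2, 0], [0, 0, -2, 0], [0, 0, -2, 0], [0, 0, -2, 0], [0, 0, -2, 0], [0, 0, -2, 0], [0, 0, -1.5, 0], [0, 0, -1, 0], [0, 0, -0.5, 0], [0, 0, 0, 0]]

```text
time: 32.25
tool_pos: [0.6013, 0.0015, 0.2088]
tool_rot: [-0.023, 0.704, 0.709, -0.037]
contact_force: [-0.1, 0.8, -2.7]
finger_gap: 0.0308
```

```bash
python3 -c "
from h import *
go(436,-319,180,-88.6)"
```

```text
t=32.2 at [601.2591   1.5187 208.7774] yaw 0.35 gap 30.8 F [-0.1203  0.8039 -2.7462] q6 -0.13
  shift [-31.8615 -16.4195   4.8945] turn 11.12; world cm [-16.5259 -32.0519  -2.8777]; tool x [-0.0077  0.9998 -0.0195] y [ 0.9965  0.006  -0.0838]
```

Request:
move_arm:
  targets:
    - [[-1, -0.5, 0, 0], [-2, -1, 0, 0], [-2.5, -1.5, 0, 0], [-3, -1.5, 0, 0], [-3, -1.5, 0, 0], [-3, -1.5, 0, 0], [-3, -1.5, 0, 0], [-3, -1.5, 0, 0], [-3, -1.5, 0, 0], [-3, -1.5, 0, 0], [-2.5, -1.3, 0, 0], [-1.5, -1, 0, 0], [-0.8, -0.5, 0, 0], [-0.2, -0.2, 0, 0], [0, 0, 0, 0]]

```text
time: 33.75
tool_pos: [0.4161, -0.3273, 0.2136]
tool_rot: [-0.038, 0.704, 0.708, -0.043]
contact_force: [-0.3, 0.2, -3.9]
finger_gap: 0.0307
```

```bash
python3 -c "
from h import *
go(436,-319,180,-88.6)"
```

```text
t=33.8 at [ 416.1405 -327.3393  213.6302] yaw 0.28 gap 30.7 F [-0.2592  0.202  -3.9143] q6 -0.77
  shift [0.8438 2.363  3.1071] turn 11.11; world cm [ 1.9859  0.8339 -3.363 ]; tool x [-0.0056  1.     -0.0063] y [ 0.9934  0.0049 -0.1148]
```

Request:
move_arm:
  targets:
    - [[0, 0, 0, 0.3], [0, 0, 0, 0.6], [0, 0, 0, 0.6], [0, 0, 0, 0.6], [0, 0, 0, 0.6], [0, 0, 0, 0.6], [0, 0, 0, 0.6], [0, 0, 0, 0.6], [0, 0, 0, 0.6], [0, 0, 0, 0.6], [0, 0, 0, 0.6], [0, 0, 0, 0.6], [0, 0, 0, 0.6], [0, 0, 0, 0.6], [0, 0, 0, 0.6], [0, 0, 0, 0.6], [0, 0, 0, 0.6], [0, 0, 0, 0.6], [0, 0, 0, 0.3], [0, 0, 0, 0]]

```text
time: 35.75
tool_pos: [0.4264, -0.3009, 0.2075]
tool_rot: [-0.005, 0.998, 0.021, -0.059]
contact_force: [-0.1, 0.2, -3.5]
finger_gap: 0.0306
```

```bash
python3 -c "
from h import *
go(436,-319,180,-88.6)"
```

```text
t=35.8 at [ 426.3577 -300.8576  207.5446] yaw -87.67 gap 30.6 F [-0.0671  0.1636 -3.5387] q6 0.81
  shift [1.2047 1.8846 2.6087] turn 0.12; world cm [ 0.9642 -1.8142 -2.7545]; tool x [ 0.9922  0.0417 -0.1175] y [ 0.0406 -0.9991 -0.0119]
```

Request:
move_arm:
  targets:
    - [[0.3, 0.3, 0.5, 0.1], [0.6, 0.5, 1, 0], [0.6, 0.5, 2, 0], [0.6, 0.4, 2.5, 0], [0.4, 0.1, 2.5, 0], [0.2, 0, 2.5, 0], [0, 0, 2, 0], [0, 0, 1.5, 0], [0, 0, 0.8, 0], [0, 0, 0.3, 0], [0, 0, 0, 0]]

```text
time: 36.85
tool_pos: [0.4393, -0.3169, 0.0359]
tool_rot: [-0.005, 0.998, 0.018, -0.059]
contact_force: [-0.1, -0.6, -2.3]
finger_gap: 0.0305
```

```bash
python3 -c "
from h import *
go(433,-319,25,-88.6)"
```

```text
t=36.9 at [ 439.347  -316.8921   35.8581] yaw -88.01 gap 30.5 F [-0.0688 -0.5507 -2.312 ] q6 0.83
  shift [-0.5096  0.2026  1.1513] turn 0.07; world cm [-0.6347 -0.2108 -1.0858]; tool x [ 0.9924  0.0361 -0.1177] y [ 0.0348 -0.9993 -0.0129]
```

Request:
move_arm:
  targets:
    - [[-0.3, 0.1, 0.3, 0.07], [-0.2, 0.1, 0.5, 0], [0, 0, 0.3, 0], [0, 0, 0, 0], [0, 0, 0, 0]]

```text
time: 37.35
tool_pos: [0.4349, -0.3213, 0.0277]
tool_rot: [-0.003, 0.998, 0.012, -0.057]
contact_force: [0.1, -0.0, -3.4]
finger_gap: 0.0307
```

```bash
python3 - <<'E'
from h import *
go(433,-319,15,-88.6)
a,C,s=shot("side","s2"); p=w2p(C,[.436,-.319,.03]); print(p)
u,v=int(p[0]),int(p[1]); c=a[max(v-75,0):v+60,max(u-90,0):u+90]
cv2.imwrite("pics/s2.png",cv2.resize(c,None,fx=4.4,fy=4.4,interpolation=cv2.INTER_CUBIC))
E
```

```text
t=37.4 at [ 434.9412 -321.3303   27.6978] yaw -88.60 gap 30.7 F [ 0.1368 -0.034  -3.3629] q6 0.83
  shift [-0.0434 -0.2289  1.2845] turn 0.00; world cm [-0.1941  0.233  -1.2698]; tool x [ 0.9933  0.0251 -0.1131] y [ 0.0245 -0.9997 -0.0069]
[333.0267 287.9437]
```

View pics/s2.png

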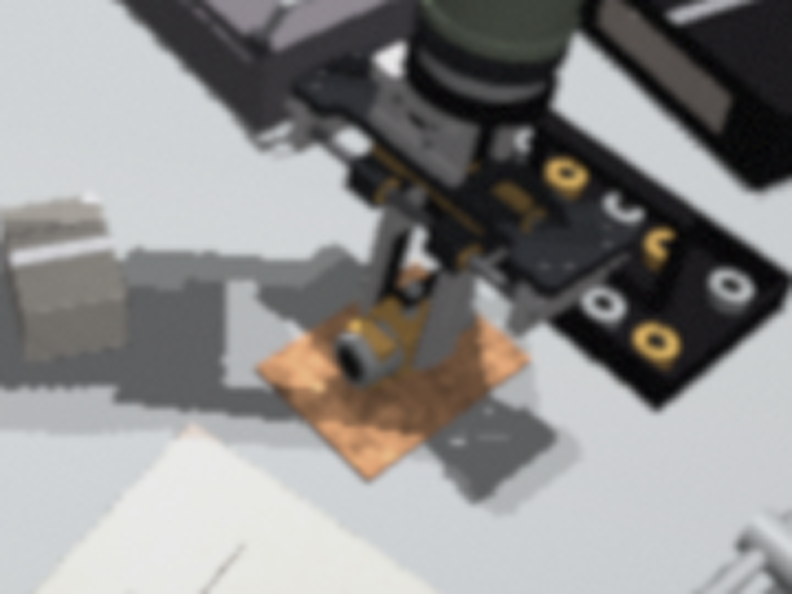

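The side crop shows the valve held over the cork pad at (395,340), lever up and slightly nose-down. I'll lower it gently until it lies flat.

Request:
move_arm:
  targets:
    - [[0, -0.2, 0.3, 0], [0, 0, 0.3, 0], [0, 0, 0.2, 0], [0, 0, 0.2, 0], [0, 0, 0.1, 0], [0, 0, 0, 0]]
  squeeze: 12

```text
time: 38.0
tool_pos: [0.4338, -0.3195, 0.0166]
tool_rot: [-0.002, 0.998, 0.013, -0.057]
contact_force: [-0.7, 0.1, -1.8]
finger_gap: 0.0302
```

```bash
python3 -c "
from h import *
go(433,-319,14,-88.6)"
```

```text
t=38.0 at [ 433.8236 -319.4704   16.5743] yaw -88.57 gap 30.2 F [-0.734   0.0859 -1.8232] q6 0.84
  shift [-0.0516 -0.0476  0.2652] turn 0.00; world cm [-0.0824  0.047  -0.2574]; tool x [ 0.9933  0.0255 -0.1128] y [ 0.025  -0.9997 -0.0059]
```

Request:
move_arm:
  targets:
    - [[0, 0, 0.2, 0], [0, 0, 0.2, 0], [0, 0, 0.1, 0], [0, 0, 0.1, 0], [0, 0, 0, 0]]

```text
time: 38.5
tool_pos: [0.4337, -0.3204, 0.0139]
tool_rot: [-0.002, 0.998, 0.012, -0.056]
contact_force: [-0.2, -0.8, -3.1]
finger_gap: 0.0299
```

```bash
python3 -c "
from h import *
go(433,-319,14,-88.6)"
```

```text
t=38.5 at [ 433.7297 -320.4002   13.8525] yaw -88.61 gap 29.9 F [-0.1796 -0.7639 -3.0943] q6 0.84
  shift [-0.0707 -0.1418 -0.0062] turn -0.00; world cm [-0.073   0.14    0.0147]; tool x [ 0.9933  0.0247 -0.1125] y [ 0.0243 -0.9997 -0.0047]
```

Request:
move_arm:
  targets:
    - [[0, 0, 0.2, 0], [0, 0, 0.15, 0], [0, 0, 0.1, 0], [0, 0, 0, 0]]

```text
time: 38.9
tool_pos: [0.4339, -0.3204, 0.0138]
tool_rot: [-0.002, 0.998, 0.012, -0.057]
contact_force: [0.1, 0.9, -2.6]
finger_gap: 0.0297
```

```bash
python3 -c "
from h import *
go(433,-319,14,-88.6)"
```

```text
t=38.9 at [ 433.8792 -320.4499   13.7542] yaw -88.61 gap 29.7 F [ 0.0587  0.929  -2.5995] q6 0.84
  shift [-0.0865 -0.1472 -0.0142] turn -0.00; world cm [-0.0879  0.145   0.0246]; tool x [ 0.9933  0.0247 -0.113 ] y [ 0.0243 -0.9997 -0.005 ]
```

Request:
move_arm:
  targets:
    - [[0, 0, 0.15, 0], [0, 0, 0.1, 0], [0, 0, 0, 0]]

```text
time: 39.2
tool_pos: [0.434, -0.3205, 0.0137]
tool_rot: [-0.002, 0.998, 0.012, -0.057]
contact_force: [-1.7, -0.4, -1.8]
finger_gap: 0.0299
```

```bash
python3 -c "
from h import *
go(433,-319,14,-88.6)"
```

```text
t=39.2 at [ 433.9753 -320.4945   13.7401] yaw -88.60 gap 29.9 F [-1.7419 -0.43   -1.7888] q6 0.84
  shift [-0.0961 -0.1519 -0.0144] turn 0.00; world cm [-0.0975  0.1495  0.026 ]; tool x [ 0.9932  0.0249 -0.1134] y [ 0.0245 -0.9997 -0.0052]
```

Request:
move_arm:
  targets:
    - [[0, 0, 0.4, 0], [0, 0, 0, 0]]

```text
time: 39.4
tool_pos: [0.4355, -0.3207, 0.0122]
tool_rot: [-0.002, 0.998, 0.012, -0.055]
contact_force: [1.0, -0.8, -3.6]
finger_gap: 0.0301
```

Request:
move_arm:
  targets:
    - [[0, 0, 0, 0], [0, 0, 0, 0], [0, 0, 0, 0], [0, 0, 0, 0], [0.03, 0, -0.3, 0], [0.06, 0, -0.6, 0], [0.1, 0, -1, 0], [0, 0, -2, 0], [0, 0, -2.5, 0], [0, 0, -3, 0], [0, 0, -3, 0], [0, 0, -3, 0], [0, 0, -2, 0], [0, 0, -1, 0], [0, 0, 0, 0]]
  jaw: 0.4

```text
time: 40.9
tool_pos: [0.4605, -0.3217, 0.2081]
tool_rot: [0.001, 0.999, 0.012, -0.052]
contact_force: [0.1, -0.1, 0.7]
finger_gap: 0.0658
```

```bash
python3 - <<'E'
from h import *
go(600.4,382,180,93.5)
print(env.read_state()["q"])
a,C,s=shot("wrist","w3");cv2.imwrite("pics/w3.png",cv2.resize(a,(800,600),interpolation=cv2.INTER_CUBIC))
E
```

```text
t=40.9 at [ 460.4985 -321.7066  208.0688] yaw -88.61 gap 65.8 F [ 0.1479 -0.1054  0.6523] q6 0.84
  shift [ 15.9037 -70.0096   1.1687] turn 22.24; world cm [13.9902 70.3707 -2.8069]; tool x [ 0.9943  0.0242 -0.1041] y [ 0.0243 -0.9997 -0.0002]
[-0.7206  0.2392  1.5004 -0.0708  1.4792  0.8351]
```

View pics/w3.png

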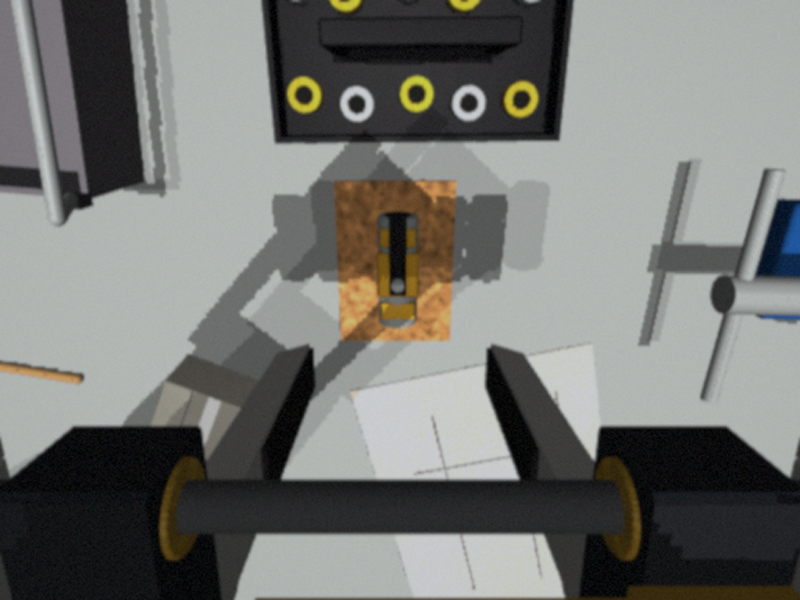

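The wrist view shows the valve centred on the pad, lever up and along its length: pad columns 335-455, valve axis at column 398. The cartons go back next, wide one first.

Request:
move_arm:
  targets:
    - [[0.2, -1, 0, 0], [0.4, -2, 0, 0], [0.6, -3, 0, 0], [0.8, -3.6, 0, 0], [1, -3.6, 0, 0], [1, -3.6, 0, -0.2], [1, -3.6, 0, 0], [1, -3.6, 0, 0], [1, -3.6, 0, 0], [1, -3.6, 0, 0], [1, -3.6, 0, 0], [1, -3.6, 0, 0], [1, -3.6, 0, 0], [1, -3.6, 0, 0], [1, -3.6, 0, 0], [0.8, -3.6, 0, 0], [0.6, -3, 0, 0], [0.4, -2, 0, 0], [0.2, -1, 0, 0], [0, 0, 0, 0]]
  jaw: 1

```text
time: 42.95
tool_pos: [0.5576, 0.3093, 0.1579]
tool_rot: [-0.007, 0.996, 0.026, -0.087]
contact_force: [-0.4, -0.6, 0.1]
finger_gap: 0.094
```

```bash
python3 - <<'E'
from h import *
go(601,275,90,-86.7)
# valve check from w3 (tool pose then)
st=dict(tool_pos=np.array([.4605,-.3217,.2081]),tool_rot=np.array([.001,.999,.012,-.052]))
C=cam("wrist",st); f=lambda u,v,z:p2w(C,(u+.5)/1.5625-.5,(v+.5)/1.5625-.5,z)[:2]*1000
print("pad",[f(*p,.004) for p in[(335,181),(455,181),(450,340),(341,340)]],np.mean([f(*p,.004) for p in[(335,181),(455,181),(450,340),(341,340)]],0))
print("sq",f(398,275,.034),"tail",f(398,326,.019),"lever",f(398,213,.05),f(398,294,.05))
E
```

```text
t=43.0 at [557.605  309.3339 157.8827] yaw -87.06 gap 94.0 F [-0.3519 -0.5751  0.1477] q6 1.85
  shift [5.2599 3.771  5.9003] turn -0.04; world cm [ 4.3395 -3.4334 -6.7883]; tool x [ 0.9834  0.0536 -0.1733] y [ 0.0513 -0.9985 -0.0177]
pad [array([ 499.8246, -273.0713]), array([ 501.9808, -361.2485]), array([ 372.2342, -365.4591]), array([ 369.9983, -275.12  ])] [ 436.0095 -318.7247]
sq [ 438.2808 -320.9364] tail [ 390.7983 -321.9729] lever [ 486.9286 -319.877 ] [ 429.6771 -321.1993]
```

Pad centre re-measures as (436,-319) and the valve as (437,-321), so that placing is good. The tool's tilt has crept up to 10°, though. I'll try to take it out at the edge of reach, where the arm has to trade orientation for reach.

Request:
move_arm:
  targets:
    - [[0.9, -0.4, -0.8, 0], [1.7, -0.9, -0.8, 0], [1.7, -0.9, -0.8, 0], [1.7, -0.9, -0.8, 0], [1.7, -0.9, -0.8, 0], [1.7, -0.9, -0.5, 0], [1.7, -0.9, -0.3, 0], [1.7, -0.9, -0.3, 0], [1.7, -0.9, -0.3, 0], [0.9, -0.4, -0.1, 0], [0, 0, 0, 0]]

```text
time: 44.05
tool_pos: [0.7154, 0.3814, 0.1756]
tool_rot: [-0.0, 0.995, 0.018, -0.098]
contact_force: [-0.3, -0.4, -0.4]
finger_gap: 0.0939
```

```bash
python3 -c "
from h import *
go(745,412,190,-86.7);s=env.read_state();print(s['q'],np.hypot(*s['tool_pos'][:2]))"
```

```text
t=44.0 at [715.4425 381.3988 175.6182] yaw -87.94 gap 93.9 F [-0.3352 -0.4309 -0.3783] q6 1.90
  shift [ 2.7258 -2.958  -1.9974] turn -0.16; world cm [2.9558 3.0601 1.4382]; tool x [ 0.98    0.036  -0.1955] y [ 0.0359 -0.9993 -0.0041]
[0.3555 0.9146 0.5675 0.0678 1.8447 1.9023] 0.8107545751516161
```

Request:
move_arm:
  targets:
    - [[1.3, -0.7, -0.3, 0], [1.3, -0.7, -0.3, 0], [1.3, -0.7, -0.3, 0], [1.3, -0.7, -0.3, 0], [1.3, -0.7, -0.3, 0], [1.3, -0.7, -0.3, 0], [1.3, -0.7, -0.3, 0], [1.3, -0.7, -0.3, 0], [0, 0, 0, 0]]

```text
time: 44.95
tool_pos: [0.7714, 0.4084, 0.1614]
tool_rot: [-0.008, 0.996, 0.012, -0.084]
contact_force: [0.6, -0.1, 0.4]
finger_gap: 0.0943
```

```bash
python3 -c "
from h import *
go(745,412,190,-86.7);s=env.read_state();print(s['q'],np.hypot(*s['tool_pos'][:2]))"
```

```text
t=45.0 at [771.4164 408.431  161.3748] yaw -88.67 gap 94.3 F [ 0.6002 -0.1022  0.3539] q6 1.93
  shift [-3.0729 -0.4684 -2.3744] turn -0.25; world cm [-2.6416  0.3569  2.8625]; tool x [ 0.9856  0.0258 -0.1672] y [ 0.0232 -0.9996 -0.0176]
[0.3598 1.121  0.2285 0.0769 1.9441 1.9285] 0.8728683624349839
```

Request:
move_arm:
  targets:
    - [[1.5, -0.8, -0.3, 0], [1.5, -0.8, -0.3, 0], [1.5, -0.8, -0.3, 0], [1.5, -0.8, -0.3, 0], [0, 0, 0, 0]]

```text
time: 45.45
tool_pos: [0.7868, 0.4204, 0.1541]
tool_rot: [-0.019, 0.998, 0.012, -0.061]
contact_force: [-0.6, -0.4, 0.5]
finger_gap: 0.094
```

```bash
python3 -c "
from h import *
go(745,412,190,-86.7);s=env.read_state();print(s['q'],np.hypot(*s['tool_pos'][:2]))"
```

```text
t=45.5 at [786.7678 420.3877 154.0837] yaw -88.82 gap 94.0 F [-0.6395 -0.404   0.5491] q6 1.93
  shift [-4.6004  0.6078 -3.0848] turn -0.26; world cm [-4.1768 -0.8388  3.5916]; tool x [ 0.9923  0.0254 -0.1209] y [ 0.0206 -0.999  -0.0401]
[0.3638 1.1279 0.2264 0.0824 1.8874 1.9332] 0.8920366139128137
```

Request:
move_arm:
  targets:
    - [[1.7, 0, -0.3, 0], [1.7, 0, -0.3, 0], [1.7, 0, -0.3, 0], [1.7, 0, -0.3, 0], [1.7, 0, -0.3, 0], [0, 0, 0, 0]]

```text
time: 46.05
tool_pos: [0.8226, 0.3934, 0.1459]
tool_rot: [-0.031, 0.999, 0.009, -0.035]
contact_force: [-0.2, 0.1, -0.1]
finger_gap: 0.0939
```

```bash
python3 -c "
from h import *
go(601,275,190,-86.7);s=env.read_state();print(s['q'],np.hypot(*s['tool_pos'][:2]))"
```

```text
t=46.0 at [822.6496 393.4237 145.8588] yaw -89.04 gap 93.9 F [-0.2204  0.0707 -0.0895] q6 1.89
  shift [-22.6613  11.1669  -3.5746] turn -0.29; world cm [-22.165  -11.8424   4.4141]; tool x [ 0.9974  0.0211 -0.0689] y [ 0.0167 -0.9979 -0.0633]
[0.3209 1.1354 0.2264 0.0837 1.8261 1.892 ] 0.9118852194570427
```

Request:
move_arm:
  targets:
    - [[-1, 0.5, -0.2, 0], [-2, 1, -0.4, -0.1], [-3, 1.5, -0.5, -0.1], [-3, 1.5, -0.5, -0.1], [-3, 1.5, -0.5, 0], [-3, 1.5, -0.5, 0], [-3, 1.5, -0.5, 0], [-2.5, 1.2, -0.3, 0], [-1.5, 0.8, 0, 0], [-0.5, 0.2, 0, 0], [0, 0, 0, 0]]

```text
time: 47.15
tool_pos: [0.5968, 0.2625, 0.1864]
tool_rot: [-0.033, 0.998, 0.031, -0.033]
contact_force: [-0.6, -0.4, -0.1]
finger_gap: 0.0942
```

```bash
python3 -c "
from h import *
go(601.6,276.4,80,-86.7)"
```

```text
t=47.1 at [596.7504 262.4941 186.3675] yaw -86.59 gap 94.2 F [-0.5695 -0.4383 -0.0654] q6 1.74
  shift [ 1.2484 -0.6263 10.647 ] turn 0.01; world cm [  0.485    1.3906 -10.6367]; tool x [ 0.9959  0.0637 -0.0636] y [ 0.0594 -0.9959 -0.0686]
```

Request:
move_arm:
  targets:
    - [[0.3, -0.2, 1, 0], [0.5, -0.2, 2, 0], [0.4, -0.2, 2.5, 0], [0, 0, 2.5, 0], [0, 0, 1.8, 0], [0, 0, 0.8, 0], [0, 0, 0, 0]]

```text
time: 47.85
tool_pos: [0.608, 0.2811, 0.0718]
tool_rot: [-0.034, 0.998, 0.032, -0.031]
contact_force: [-0.3, -0.2, 0.8]
finger_gap: 0.0939
```

```bash
python3 -c "
from h import *
go(601.6,276.4,15,-86.7)"
```

```text
t=47.9 at [607.9604 281.0948  71.7837] yaw -86.50 gap 93.9 F [-0.3162 -0.2012  0.7559] q6 1.74
  shift [-0.3238  0.8293  5.6636] turn 0.02; world cm [-0.636  -0.4695 -5.6784]; tool x [ 0.9961  0.0651 -0.0599] y [ 0.0609 -0.9957 -0.0705]
```

Request:
move_arm:
  targets:
    - [[-0.2, 0.4, 0.5, 0], [-0.1, 0.4, 1.2, 0], [0, 0, 1.5, 0], [0, 0, 1.3, 0], [0, 0, 0.8, 0], [0, 0, 0.3, 0], [0, 0, 0, 0]]

```text
time: 48.55
tool_pos: [0.6039, 0.2768, 0.0127]
tool_rot: [-0.035, 0.998, 0.031, -0.029]
contact_force: [0.8, -0.8, -0.0]
finger_gap: 0.0941
```

```bash
python3 -c "
from h import *
go(601.6,276.4,15,-86.7)"
```

```text
t=48.5 at [603.8997 276.8192  12.6579] yaw -86.50 gap 94.1 F [ 0.7841 -0.7809 -0.0016] q6 1.73
  shift [-0.2449  0.011  -0.2222] turn 0.02; world cm [-0.23   -0.0419  0.2342]; tool x [ 0.9963  0.0649 -0.0559] y [ 0.0608 -0.9956 -0.0714]
```

Request:
move_arm:
  targets:
    - [[-0.25, 0, 0, 0], [0, 0, 0, 0], [0, 0, 0, 0], [0, 0, 0, 0], [0, 0, 0, 0], [0, 0, 0, 0], [0, 0, 0, 0], [0, 0, 0, 0]]
  jaw: -1
  squeeze: 20

```text
time: 49.35
tool_pos: [0.6025, 0.277, 0.0145]
tool_rot: [-0.035, 0.999, 0.032, -0.028]
contact_force: [0.0, 0.1, -1.0]
finger_gap: 0.0653
```

```bash
python3 -c "
from h import *
go(601.6,276.4,15,-86.7)"
```

```text
t=49.4 at [602.4758 276.9681  14.4543] yaw -86.47 gap 65.3 F [ 0.0481  0.0843 -0.9655] q6 1.73
  shift [-0.0939  0.0473 -0.0532] turn 0.03; world cm [-0.0876 -0.0568  0.0546]; tool x [ 0.9965  0.0652 -0.0527] y [ 0.0614 -0.9955 -0.0716]
```

Request:
move_arm:
  targets:
    - [[0, 0, -0.5, 0], [0, 0, -1, 0], [0, 0, -1.5, 0], [0, 0, -2, 0], [0, 0, -2, 0], [0, 0, -2, 0], [0, 0, -2, 0], [0, 0, -2, 0], [0, 0, -2, 0], [0, 0, -1.5, 0], [0, 0, -1, 0], [0, 0, -0.5, 0], [0, 0, 0, 0]]

```text
time: 50.65
tool_pos: [0.6142, 0.2634, 0.2126]
tool_rot: [-0.035, 0.999, 0.032, -0.024]
contact_force: [0.6, -0.7, -1.9]
finger_gap: 0.0655
```

```bash
python3 -c "
from h import *
go(632,-5,190,-90.4)"
```

```text
t=50.6 at [614.2259 263.4269 212.6228] yaw -86.48 gap 65.5 F [ 0.5824 -0.717  -1.9107] q6 1.74
  shift [ 0.1384 26.9944  0.3031] turn 0.49; world cm [  1.7774 -26.8427  -2.2623]; tool x [ 0.9969  0.0647 -0.0457] y [ 0.0613 -0.9955 -0.0724]
```

Request:
move_arm:
  targets:
    - [[0.1, 1, 0, 0.2], [0.1, 2, 0, 0.2], [0.1, 2.5, 0, 0.1], [0.2, 2.5, 0, 0], [0.2, 2.5, 0, 0], [0.2, 2.5, 0, 0], [0.2, 2.5, 0, 0], [0.2, 2.5, 0, 0], [0.1, 2.5, 0, 0], [0.1, 2.5, 0, 0], [0.1, 2, 0, 0], [0, 1.2, 0, 0], [0, 0.5, 0, 0], [0, 0, 0, 0]]

```text
time: 52.05
tool_pos: [0.6145, -0.0321, 0.1743]
tool_rot: [-0.032, 0.998, -0.018, -0.042]
contact_force: [-0.2, -0.3, -2.3]
finger_gap: 0.0652
```

```bash
python3 -c "
from h import *
go(632,-4.4,90,-90.4)"
```

```text
t=52.0 at [614.4769 -32.1102 174.3096] yaw -92.24 gap 65.2 F [-0.1536 -0.3043 -2.3202] q6 1.38
  shift [ 2.3661 -2.3117  8.4195] turn -0.23; world cm [ 1.7523  2.771  -8.431 ]; tool x [ 0.9958 -0.0336 -0.0847] y [-0.0389 -0.9973 -0.0617]
```

Request:
move_arm:
  targets:
    - [[0.4, -0.5, 0.5, -0.1], [0.7, -0.8, 1, -0.1], [0.7, -0.7, 1.5, 0], [0.4, -0.3, 1.8, 0], [0.1, 0, 1.8, 0], [0, 0, 1.2, 0], [0, 0, 0.6, 0], [0, 0, 0, 0]]

```text
time: 52.85
tool_pos: [0.6322, 0.0081, 0.0809]
tool_rot: [-0.034, 0.999, 0.002, -0.043]
contact_force: [-0.4, -0.2, -2.2]
finger_gap: 0.0656
```

```bash
python3 -c "
from h import *
go(632,-4.4,25,-90.4)"
```

```text
t=52.9 at [632.1721   8.0615  80.9387] yaw -89.94 gap 65.6 F [-0.4433 -0.1523 -2.1831] q6 1.40
  shift [0.4533 1.6221 5.4779] turn 0.06; world cm [-0.0172 -1.2461 -5.5939]; tool x [ 0.9963  0.0069 -0.0856] y [ 0.0011 -0.9977 -0.0677]
```

Request:
move_arm:
  targets:
    - [[0.1, 0.6, 0.4, 0.06], [0.2, 0.6, 1, 0], [0.1, 0.3, 1.3, 0], [0, 0, 1.3, 0], [0, 0, 0.8, 0], [0, 0, 0.4, 0], [0, 0, 0, 0]]

```text
time: 53.55
tool_pos: [0.6332, -0.0056, 0.0248]
tool_rot: [-0.033, 0.999, -0.003, -0.041]
contact_force: [-0.2, 0.8, -2.4]
finger_gap: 0.0657
```

```bash
python3 -c "
from h import *
go(632,-4.4,17,-90.4)"
```

```text
t=53.5 at [633.1872  -5.5811  24.7951] yaw -90.53 gap 65.7 F [-0.1612  0.7896 -2.4242] q6 1.38
  shift [-0.0541 -0.0651  0.7928] turn -0.02; world cm [-0.1187  0.1181 -0.7795]; tool x [ 0.9965 -0.0038 -0.083 ] y [-0.0093 -0.9978 -0.0663]
```

Request:
move_arm:
  targets:
    - [[0, -0.1, 0.3, 0], [0, 0, 0.3, 0], [0, 0, 0.2, 0], [0, 0, 0.15, 0], [0, 0, 0.15, 0], [0, 0, 0.1, 0], [0, 0, 0, 0]]

```text
time: 54.25
tool_pos: [0.6339, -0.0037, 0.0163]
tool_rot: [-0.033, 0.999, -0.003, -0.04]
contact_force: [0.2, 0.3, -2.2]
finger_gap: 0.0654
```

```bash
python3 -c "
from h import *
go(632,-4.4,15,-90.4)"
```

```text
t=54.2 at [633.8869  -3.6585  16.285 ] yaw -90.45 gap 65.4 F [ 0.2007  0.2561 -2.2433] q6 1.38
  shift [-0.1777  0.0839  0.1379] turn -0.01; world cm [-0.1887 -0.0741 -0.1285]; tool x [ 0.9968 -0.0026 -0.0796] y [-0.0078 -0.9978 -0.0655]
```

Request:
move_arm:
  targets:
    - [[-0.25, 0, 0.1, 0], [0, 0, 0.2, 0], [0, 0, 0.15, 0], [0, 0, 0, 0]]

```text
time: 54.65
tool_pos: [0.6323, -0.0038, 0.0157]
tool_rot: [-0.032, 0.999, -0.002, -0.038]
contact_force: [0.3, 0.1, -1.8]
finger_gap: 0.065
```

```bash
python3 -c "
from h import *
go(632,-4.4,15,-90.4)"
```

```text
t=54.6 at [632.3459  -3.7899  15.7219] yaw -90.42 gap 65.0 F [ 0.2919  0.1375 -1.8111] q6 1.38
  shift [-0.0288  0.0658  0.0705] turn -0.00; world cm [-0.0346 -0.061  -0.0722]; tool x [ 0.9971 -0.0024 -0.0767] y [-0.0074 -0.9979 -0.0647]
```

Request:
move_arm:
  targets:
    - [[0, 0, 0, 0], [0, 0, 0, 0], [0, 0, 0, 0], [0, 0, 0, 0], [0, 0, -0.4, 0], [0, 0, -0.8, 0], [0, 0, -1.5, 0], [0, 0, -2, 0], [0, 0, -3, 0], [0, 0, -3, 0], [0, 0, -3, 0], [0, 0, -2, 0], [0, 0, -1, 0], [0, 0, 0, 0]]
  jaw: 1

```text
time: 56.05
tool_pos: [0.6476, -0.0158, 0.1976]
tool_rot: [-0.032, 0.999, -0.003, -0.034]
contact_force: [0.1, -0.9, 0.4]
finger_gap: 0.0939
```

```bash
python3 -c "
from h import *
go(600.4,382,200,-86.45)
a,C,s=shot('wrist','w4')"
```

```text
t=56.0 at [647.6317 -15.7529 197.5946] yaw -90.42 gap 93.9 F [ 0.0981 -0.9081  0.3556] q6 1.39
  shift [ -4.8448 -39.6752   2.6167] turn -0.50; world cm [-4.7232 39.7753  0.2405]; tool x [ 0.9977 -0.0029 -0.0683] y [-0.0073 -0.998  -0.0634]
```

Request:
move_arm:
  targets:
    - [[0, -1, 0, 0], [-0.2, -2, 0, 0], [-0.2, -3, 0, -0.2], [-0.2, -3, 0, -0.2], [-0.2, -3, 0, -0.1], [-0.2, -3, 0, 0], [-0.2, -3, 0, 0], [-0.2, -3, 0, 0], [-0.2, -3, -0.3, 0], [-0.2, -3, -0.3, 0], [-0.2, -3, -0.3, 0], [-0.2, -3, -0.3, 0], [-0.1, -2.5, 0, 0], [0, -1.5, 0, 0], [0, -0.5, 0, 0], [0, 0, 0, 0]]

```text
time: 57.7
tool_pos: [0.5789, 0.3916, 0.212]
tool_rot: [-0.033, 0.997, 0.04, -0.059]
contact_force: [0.2, -0.2, 1.0]
finger_gap: 0.0942
```

```bash
python3 -c "
from h import *
go(598.6,383.2,110,-86.45)"
```

```text
t=57.7 at [578.9123 391.6448 212.0302] yaw -85.63 gap 94.2 F [ 0.1829 -0.1865  0.9752] q6 1.91
  shift [3.0537 1.7129 9.82  ] turn 0.10; world cm [  1.9688  -0.8445 -10.203 ]; tool x [ 0.9898  0.0838 -0.1152] y [ 0.076  -0.9946 -0.0709]
```

Request:
move_arm:
  targets:
    - [[0.5, 0.3, 0.5, 0.1], [0.8, 0.5, 1, 0], [0.8, 0.5, 1.5, 0], [0.8, 0.5, 2, 0], [0.6, 0.3, 2, 0], [0.3, 0.1, 2, 0], [0.1, 0, 2, 0], [0, 0, 2, 0], [0, 0, 1.5, 0], [0, 0, 1.2, 0], [0, 0, 0.6, 0], [0, 0, 0, 0]]

```text
time: 58.9
tool_pos: [0.6051, 0.3642, 0.0236]
tool_rot: [-0.03, 0.997, 0.022, -0.064]
contact_force: [-0.9, -0.2, 0.6]
finger_gap: 0.0941
```

```bash
python3 -c "
from h import *
go(598.6,383.2,28,-86.45)"
```

```text
t=58.9 at [605.1201 364.2341  23.6454] yaw -87.66 gap 94.1 F [-0.9165 -0.1967  0.6045] q6 1.87
  shift [-0.6092 -1.945  -0.2403] turn -0.15; world cm [-0.652   1.8966  0.4355]; tool x [ 0.9909  0.0483 -0.1259] y [ 0.0407 -0.9972 -0.0621]
```

Request:
move_arm:
  targets:
    - [[-0.2, -0.5, -0.1, -0.1], [-0.2, -0.7, -0.1, 0], [-0.2, -0.5, 0, 0], [0, -0.15, 0, 0], [0, 0, 0, 0]]

```text
time: 59.4
tool_pos: [0.6006, 0.3856, 0.0325]
tool_rot: [-0.031, 0.997, 0.031, -0.06]
contact_force: [0.6, 0.2, 0.7]
finger_gap: 0.0937
```

Request:
move_arm:
  targets:
    - [[0, 0, 0, 0], [0, 0, 0, 0], [0, 0, 0, 0], [0, 0, 0, 0], [0, 0, 0, 0], [0, 0, 0, 0], [0, 0, 0, 0], [0, 0, 0, 0], [0, 0, 0, 0]]
  jaw: -1
  squeeze: 20

```text
time: 60.3
tool_pos: [0.6011, 0.3847, 0.033]
tool_rot: [-0.031, 0.997, 0.031, -0.06]
contact_force: [-0.2, -0.8, 0.8]
finger_gap: 0.0556
```

```bash
python3 -c "
from h import *
go(598.6,383.2,28,-86.45)"
```

```text
t=60.3 at [601.0916 384.671   32.9993] yaw -86.70 gap 55.6 F [-0.1648 -0.7906  0.8002] q6 1.88
  shift [-0.1979  0.1649  0.517 ] turn -0.03; world cm [-0.2492 -0.1471 -0.4999]; tool x [ 0.991   0.0648 -0.117 ] y [ 0.0574 -0.9962 -0.0652]
```

Request:
move_arm:
  targets:
    - [[0, 0, -0.5, 0], [0, 0, -1, 0], [0, 0, -1.5, 0], [0, 0, -2, 0], [0, 0, -2, 0], [0, 0, -2, 0], [0, 0, -2, 0], [0, 0, -2, 0], [0, 0, -2, 0], [0, 0, -1.5, 0], [0, 0, -1, 0], [0, 0, -0.5, 0], [0, 0, 0, 0]]

```text
time: 61.6
tool_pos: [0.6239, 0.3729, 0.2256]
tool_rot: [-0.031, 0.997, 0.03, -0.059]
contact_force: [0.6, 0.1, -3.1]
finger_gap: 0.0554
```

```bash
python3 -c "
from h import *
go(541,11,200,-90.5)"
```

```text
t=61.6 at [623.8642 372.8795 225.5591] yaw -86.73 gap 55.4 F [ 0.5577  0.0807 -3.1148] q6 1.89
  shift [-10.2408  35.7471   1.4278] turn 0.47; world cm [ -8.2864 -36.1879  -2.5559]; tool x [ 0.9912  0.0642 -0.1161] y [ 0.0569 -0.9962 -0.0652]
```

Request:
move_arm:
  targets:
    - [[-0.3, 1, 0, 0.2], [-0.6, 2, 0, 0.2], [-0.7, 2.8, -0.1, 0.1], [-0.7, 2.8, -0.2, 0], [-0.7, 2.8, -0.2, 0], [-0.7, 2.8, -0.2, 0], [-0.7, 2.8, -0.2, 0], [-0.7, 2.8, -0.2, 0], [-0.7, 2.8, 0, 0], [-0.7, 2.8, 0, 0], [-0.7, 2.8, 0, 0], [-0.6, 2.5, 0, 0], [-0.4, 1.8, 0, 0], [-0.2, 1, 0, 0], [0, 0.4, 0, 0], [0, 0, 0, 0]]

```text
time: 63.2
tool_pos: [0.5145, 0.0143, 0.2091]
tool_rot: [-0.025, 0.996, -0.015, -0.079]
contact_force: [-0.9, -0.1, -2.5]
finger_gap: 0.0556
```

```bash
python3 -c "
from h import *
go(543,11,110,-90.5)"
```

```text
t=63.2 at [514.5276  14.3226 209.0651] yaw -91.96 gap 55.6 F [-0.8881 -0.0919 -2.4608] q6 1.44
  shift [4.3938 0.6967 9.304 ] turn -0.18; world cm [ 2.8472 -0.3323 -9.9065]; tool x [ 0.9869 -0.0263 -0.159 ] y [-0.0341 -0.9983 -0.0466]
```

Request:
move_arm:
  targets:
    - [[0.6, 0.2, 0.5, -0.1], [1, 0.2, 1, -0.1], [1, 0.2, 1.5, 0], [1, 0.2, 2, 0], [0.9, 0.2, 2, 0], [0.6, 0, 2, 0], [0.2, 0, 1.5, 0], [0, 0, 1, 0], [0, 0, 0.5, 0], [0, 0, 0, 0]]

```text
time: 64.2
tool_pos: [0.5543, 0.0169, 0.0691]
tool_rot: [-0.027, 0.996, 0.007, -0.079]
contact_force: [0.3, 0.4, -2.7]
finger_gap: 0.0553
```

```bash
python3 -c "
from h import *
go(542.5,11,40,-90.5)"
```

```text
t=64.2 at [554.2974  16.9123  69.0742] yaw -89.50 gap 55.3 F [ 0.2592  0.3965 -2.7312] q6 1.40
  shift [-0.7176  0.739   3.0221] turn 0.12; world cm [-1.1797 -0.5912 -2.9074]; tool x [ 0.9874  0.0172 -0.1573] y [ 0.0087 -0.9985 -0.0547]
```

Request:
move_arm:
  targets:
    - [[-0.3, 0.3, 0.3, 0.1], [-0.3, 0.3, 0.8, 0], [-0.1, 0.1, 1, 0], [0, 0, 0.7, 0], [0, 0, 0.3, 0], [0, 0, 0, 0]]

```text
time: 64.8
tool_pos: [0.5435, 0.0105, 0.0392]
tool_rot: [-0.026, 0.997, -0.001, -0.077]
contact_force: [-0.4, 0.2, -2.4]
finger_gap: 0.0552
```

```bash
python3 -c "
from h import *
go(542.5,11,34.5,-90.5)"
```

```text
t=64.8 at [543.5253  10.5078  39.2384] yaw -90.35 gap 55.2 F [-0.412   0.1805 -2.4446] q6 1.40
  shift [-0.0288 -0.0242  0.4858] turn 0.02; world cm [-0.1025  0.0492 -0.4738]; tool x [ 0.9882  0.0019 -0.1529] y [-0.0061 -0.9987 -0.0515]
```

Request:
move_arm:
  targets:
    - [[0, 0, 0.25, 0], [0, 0, 0.25, 0], [0, 0, 0.15, 0], [0, 0, 0.15, 0], [0, 0, 0.1, 0], [0, 0, 0, 0]]
  squeeze: 10

```text
time: 65.4
tool_pos: [0.5437, 0.0103, 0.0343]
tool_rot: [-0.025, 0.997, -0.001, -0.076]
contact_force: [0.2, 0.5, -3.3]
finger_gap: 0.055
```

```bash
python3 -c "
from h import *
go(542.5,11,34,-90.5)"
```

```text
t=65.4 at [543.6743  10.2503  34.2934] yaw -90.30 gap 55.0 F [ 0.217   0.4781 -3.3419] q6 1.40
  shift [-0.1115 -0.0728  0.0505] turn 0.03; world cm [-0.1174  0.075  -0.0293]; tool x [ 0.9885  0.0024 -0.1511] y [-0.0052 -0.9987 -0.0499]
```

Request:
move_arm:
  targets:
    - [[0, 0, 0.2, 0], [0, 0, 0, 0]]

```text
time: 65.6
tool_pos: [0.544, 0.0101, 0.034]
tool_rot: [-0.025, 0.997, -0.001, -0.075]
contact_force: [0.2, -0.5, -2.9]
finger_gap: 0.055
```

```bash
python3 -c "
from h import *
go(542.5,11,34,-90.5)"
```

```text
t=65.6 at [544.0299  10.1078  34.0364] yaw -90.27 gap 55.0 F [ 0.1681 -0.5281 -2.9203] q6 1.40
  shift [-0.1505 -0.0882  0.031 ] turn 0.03; world cm [-0.153   0.0892 -0.0036]; tool x [ 0.9886  0.0027 -0.1503] y [-0.0048 -0.9988 -0.0493]
```

Request:
move_arm:
  targets:
    - [[0, 0, 0, 0], [0, 0, 0, 0], [0, 0, 0, 0], [0, 0, 0, 0], [0, 0, -0.4, 0], [0, 0, -0.8, 0], [0, 0, -1.5, 0], [0, 0, -2, 0], [0, 0, -3, 0], [0, 0, -3, 0], [0, 0, -3, 0], [0, 0, -2, 0], [0, 0, -1, 0], [0, 0, 0, 0]]
  jaw: 1

```text
time: 67.0
tool_pos: [0.5714, 0.0016, 0.2094]
tool_rot: [-0.025, 0.997, -0.001, -0.073]
contact_force: [0.7, 0.5, 0.4]
finger_gap: 0.0937
```

```bash
python3 - <<'E'
from h import *
go(578,190,190,-90.5)
a,C,s=shot('wrist','w5')
b=a
t,Ct,_=shot("top","t5")
c=cv2.resize(t[105:210,190:335],(600,434),interpolation=cv2.INTER_CUBIC); d=cv2.resize(a,(580,434))
cv2.imwrite("pics/c5.png",cv2.resize(np.hstack([c[:, :],d]),(800,294)))
cv2.imwrite("pics/c5.png",np.vstack([cv2.resize(a,(400,300)),cv2.resize(c,(400,300))]))
E
```

```text
t=67.0 at [571.3951   1.5786 209.4445] yaw -90.27 gap 93.7 F [0.7015 0.5349 0.4022] q6 1.41
  shift [  0.9829 -18.7254   2.7637] turn 0.03; world cm [ 0.6605 18.8421 -1.9445]; tool x [ 0.9894  0.0025 -0.1454] y [-0.0048 -0.9988 -0.0496]
```

View pics/c5.png

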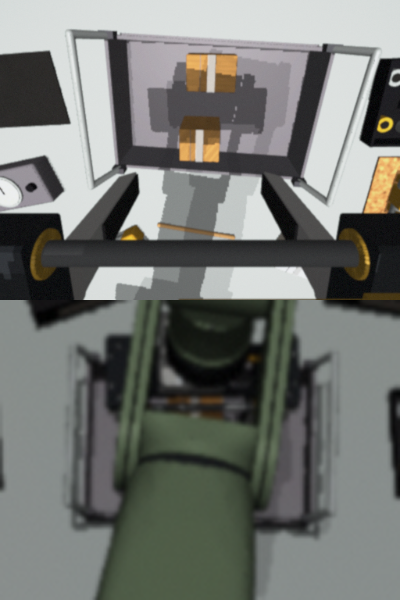

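Both cartons are upright in the tote, at (211,72) and (199,138) in the upper half of the picture, and the bails are still leaning out. Next is the left bail: close the fingers, go outside it, and sweep in.

Request:
move_arm:
  targets:
    - [[0.2, -1, 0, 0], [0.2, -2, 0, 0], [0.2, -3, 0, 0], [0.2, -3, 0, 0], [0.2, -3, 0, 0], [0.2, -3, 0, 0], [0.2, -2.2, 0, 0], [0.1, -1.2, 0, 0], [0.2, -0.4, 1, 0], [0.3, 0, 2, 0], [0.3, 0.1, 2, 0], [0.3, 0.1, 1.6, 0], [0.2, 0.1, 1, 0], [0, 0, 0.5, 0], [0, 0, 0, 0]]
  jaw: -1

```text
time: 68.6
tool_pos: [0.5711, 0.1996, 0.1068]
tool_rot: [-0.024, 0.995, -0.003, -0.094]
contact_force: [0.3, 0.4, -0.2]
finger_gap: 0.0004
```

```bash
python3 -c "
from h import *
go(578,88,103,-90.5)"
```

```text
t=68.6 at [571.0716 199.6411 106.7721] yaw -90.57 gap 0.4 F [ 0.3309  0.4232 -0.2131] q6 1.71
  shift [ 0.7597 11.162  -0.3042] turn -0.01; world cm [  0.6928 -11.1641  -0.3772]; tool x [ 0.9823 -0.0008 -0.1873] y [-0.0099 -0.9988 -0.0478]
```

Request:
move_arm:
  targets:
    - [[0, 0.6, 0, 0], [0, 1, 0, 0], [0, 1.2, 0, 0], [0, 1.2, -0.1, 0], [0, 1.2, -0.1, 0], [0, 1.2, -0.1, 0], [0.1, 1.2, -0.1, 0], [0.1, 1.2, -0.1, 0], [0.1, 1, -0.1, 0], [0, 0.8, 0, 0], [0, 0.4, 0, 0], [0, 0, 0, 0]]

```text
time: 69.8
tool_pos: [0.5766, 0.0793, 0.1103]
tool_rot: [-0.026, 0.996, -0.004, -0.091]
contact_force: [0.6, 0.6, 1.0]
finger_gap: 0.0006
```

```bash
python3 -c "
from h import *
go(578,62,84,-90.5)"
```

```text
t=69.8 at [576.5571  79.3004 110.3477] yaw -90.72 gap 0.6 F [0.5667 0.5739 0.9658] q6 1.53
  shift [0.6249 1.86   2.471 ] turn -0.03; world cm [ 0.1443 -1.73   -2.6348]; tool x [ 0.9834 -0.0032 -0.1812] y [-0.0126 -0.9986 -0.0509]
```

Request:
move_arm:
  targets:
    - [[-0.2, 0.1, -1, 0], [0, 0.3, -0.6, 0], [0.1, 0.7, 0, 0], [0.1, 0.3, 0, 0], [0.1, 0.1, 0.6, 0], [0.2, 0, 1, 0], [0.2, 0, 1, 0], [0.1, 0, 0.8, 0], [0.1, 0, 0.5, 0], [0, 0, 0, 0]]

```text
time: 70.8
tool_pos: [0.581, 0.0536, 0.0852]
tool_rot: [-0.015, 0.996, -0.004, -0.09]
contact_force: [0.9, 0.5, 0.5]
finger_gap: 0.0006
```

```bash
python3 -c "
from h import *
go(578,65,84,-90.5)"
```

```text
t=70.8 at [580.9861  53.6439  85.1868] yaw -90.56 gap 0.6 F [0.8759 0.4789 0.5395] q6 1.51
  shift [-0.2775 -1.1287  0.2048] turn -0.01; world cm [-0.2986  1.1356 -0.1187]; tool x [ 0.9839 -0.0043 -0.1785] y [-0.0097 -0.9995 -0.0294]
```

Request:
move_arm:
  targets:
    - [[0, 0, 0.3, 0], [0, 0, 0.3, 0], [0, 0, 0.3, 0], [0, 0, 0.3, 0], [0, 0, 0, 0]]

```text
time: 71.3
tool_pos: [0.581, 0.0527, 0.076]
tool_rot: [-0.013, 0.996, -0.003, -0.088]
contact_force: [-0.5, -2.1, -0.1]
finger_gap: 0.0005
```

```bash
python3 -c "
from h import *
go(578,65,84,-90.5)"
```

```text
t=71.3 at [581.0262  52.7223  76.0329] yaw -90.49 gap 0.5 F [-0.4522 -2.071  -0.0545] q6 1.51
  shift [-0.4417 -1.2457 -0.6978] turn 0.00; world cm [-0.3026  1.2278  0.7967]; tool x [ 0.9846 -0.0038 -0.1745] y [-0.0085 -0.9996 -0.0263]
```

Request:
move_arm:
  targets:
    - [[0, 0, -0.6, 0], [0, 0, -1.5, 0], [0, 0, -2, 0], [-0.3, -0.4, -2, 0], [-0.3, -0.6, -1, 0], [0, 0, 0, 0]]

```text
time: 71.9
tool_pos: [0.5855, 0.066, 0.1503]
tool_rot: [-0.017, 0.996, -0.002, -0.091]
contact_force: [-0.6, 0.3, 0.4]
finger_gap: 0.0005
```

```bash
python3 - <<'E'
from h import *
go(578,65,84,-90.5)
a,C,s=shot('wrist','w6'); b,Cs,_=shot("side","s6")
# project candidate crossbars for the tote centre (580,-11): q list
for q in(0,.3,.6,.9):
    y=-.011+.122-.05*np.cos(q); z=.078+.05*np.sin(q); print(q,w2p(C,[.58,y,z])*1.5625/2, w2p(Cs,[.58,y,z]))
p=w2p(Cs,[.58,.05,.09]);u,v=int(p[0]),int(p[1]); c=b[v-65:v+65,u-90:u+90]
cv2.imwrite("pics/c6.png",np.vstack([cv2.resize(a,(400,300)),cv2.resize(c,(400,290))]))
print(u-90,v-65)
E
```

```text
t=71.9 at [585.5041  66.0114 150.277 ] yaw -90.41 gap 0.5 F [-0.597   0.3285  0.36  ] q6 1.52
  shift [0.4581 0.3338 6.6467] turn 0.01; world cm [-0.7504 -0.1011 -6.6277]; tool x [ 0.9836 -0.0008 -0.1805] y [-0.0071 -0.9994 -0.0343]
0 [207.0119 148.6755] [283.9558 181.0529]
0.3 [204.6032 155.1788] [283.6663 176.985 ]
0.6 [197.4276 161.6805] [282.5464 172.6193]
0.9 [185.621  167.3994] [280.6991 168.3873]
196 114
```

View pics/c6.png

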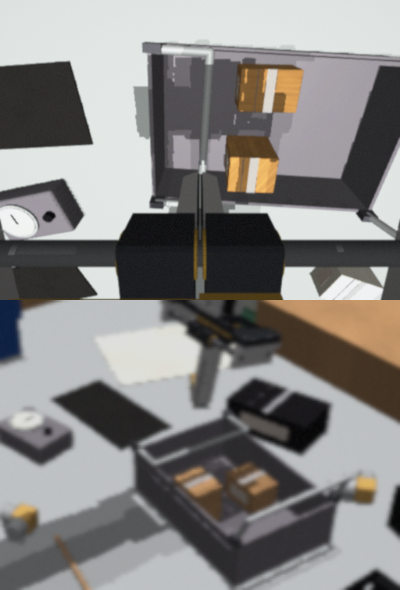

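Request:
move_arm:
  targets:
    - [[0.1, -0.1, 0.5, 0], [0.1, -0.1, 1, 0], [0.1, -0.1, 1.2, 0], [0.1, -0.1, 1.2, 0], [0, -0.1, 1.2, 0], [0, 0, 0.8, 0], [0, 0, 0, 0]]

```text
time: 72.7
tool_pos: [0.5729, 0.0733, 0.0796]
tool_rot: [-0.018, 0.995, -0.003, -0.097]
contact_force: [0.5, 0.8, 4.9]
finger_gap: 0.0007
```

```bash
python3 -c "
from h import *
go(578,65,84,-90.5)"
```

```text
t=72.7 at [572.9373  73.3099  79.5669] yaw -90.49 gap 0.7 F [0.4761 0.8131 4.9288] q6 1.53
  shift [ 0.4127  0.8106 -0.5621] turn 0.00; world cm [ 0.5063 -0.831   0.4433]; tool x [ 0.9812 -0.0017 -0.1928] y [-0.0086 -0.9994 -0.035 ]
```

Request:
move_arm:
  targets:
    - [[0, -0.1, 0.4, 0], [0, -0.1, 0.4, 0], [0, 0, 0.4, 0], [0, 0, 0, 0]]

```text
time: 73.1
tool_pos: [0.5754, 0.0772, 0.0767]
tool_rot: [-0.019, 0.996, -0.002, -0.092]
contact_force: [-0.1, 0.7, 0.1]
finger_gap: 0.0006
```

```bash
python3 -c "
from h import *
go(578,65,84,-90.5)"
```

```text
t=73.1 at [575.4187  77.2359  76.6774] yaw -90.47 gap 0.6 F [-0.0737  0.6782  0.0822] q6 1.53
  shift [ 0.1209  1.1931 -0.8135] turn 0.00; world cm [ 0.2581 -1.2236  0.7323]; tool x [ 0.983  -0.0012 -0.1834] y [-0.0082 -0.9993 -0.0375]
```

Request:
move_arm:
  targets:
    - [[0, 0, -0.6, 0], [0, 0, -1.5, 0], [0, 0, -2.5, 0], [0, 0, -3, 0], [0, 0, -2.5, 0], [0, 0, -1.5, 0], [0, 1.5, -0.5, 0], [0, 2.5, -0.2, 0], [0, 3, -0.2, 0], [0, 3, -0.2, 0], [0, 3, -0.2, 0], [0, 3, -0.2, 0], [0, 3, -0.2, 0], [0, 3, -0.2, 0], [0, 2.7, -0.2, 0], [0, 2, 0, 0], [0, 1.2, 0, 0], [0, 0.5, 0, 0], [0, 0, 0, 0]]

```text
time: 75.0
tool_pos: [0.5924, -0.2363, 0.2051]
tool_rot: [-0.017, 0.995, -0.006, -0.097]
contact_force: [0.4, -0.4, 0.4]
finger_gap: 0.0
```

```bash
python3 -c "
from h import *
go(575,-205,106,-90.5)"
```

```text
t=75.0 at [ 592.4227 -236.3158  205.0576] yaw -90.82 gap 0.0 F [ 0.3684 -0.4126  0.3773] q6 1.10
  shift [ 0.1825 -2.7733 10.1608] turn -0.04; world cm [-1.7423  3.1316 -9.9058]; tool x [ 0.9811 -0.0076 -0.1934] y [-0.0144 -0.9993 -0.0334]
```

Request:
move_arm:
  targets:
    - [[0, -0.8, 0.3, 0], [0, -1, 0.8, 0], [0, -0.8, 1.5, 0], [0, -0.2, 2, 0], [0.1, 0, 2, 0], [0.1, 0, 1.8, 0], [0, 0, 1, 0], [0, 0, 0.5, 0], [0, 0, 0, 0]]

```text
time: 75.9
tool_pos: [0.5749, -0.1877, 0.1036]
tool_rot: [-0.019, 0.995, 0.002, -0.098]
contact_force: [0.2, 0.3, 0.7]
finger_gap: 0.0003
```

```bash
python3 -c "
from h import *
go(578,-98,106,-90.5)"
```

```text
t=75.9 at [ 574.8546 -187.6626  103.5831] yaw -89.96 gap 0.3 F [0.1683 0.2677 0.6718] q6 1.15
  shift [ 0.3341 -8.9687  0.0356] turn 0.07; world cm [0.3145 8.9663 0.2417]; tool x [ 0.9809  0.0081 -0.1944] y [ 0.0007 -0.9993 -0.0381]
```

Request:
move_arm:
  targets:
    - [[0, -0.6, 0, 0], [0, -1, 0, 0], [0, -1.2, 0, 0], [0, -1.2, 0, 0], [0, -1.2, 0, 0], [0, -1.2, 0, 0], [0, -1, 0, 0], [0, -0.6, 0, 0], [0, -0.2, 0, 0], [0, 0, 0, 0]]

```text
time: 76.9
tool_pos: [0.5775, -0.0997, 0.1107]
tool_rot: [-0.016, 0.995, 0.003, -0.094]
contact_force: [0.4, -0.9, 0.6]
finger_gap: 0.0008
```

```bash
python3 -c "
from h import *
go(578,-88,84,-90.5)"
```

```text
t=76.9 at [577.51   -99.7036 110.6952] yaw -89.84 gap 0.8 F [ 0.3756 -0.9411  0.5822] q6 1.27
  shift [ 0.5592 -1.0836  2.648 ] turn 0.08; world cm [ 0.049   1.1704 -2.6695]; tool x [ 0.9822  0.0087 -0.1876] y [ 0.0027 -0.9995 -0.0322]
```

Request:
move_arm:
  targets:
    - [[-0.2, 0, -1, 0], [0, -0.2, -0.6, 0], [0.1, -0.6, 0, 0], [0.1, -0.3, 0, 0], [0, 0, 0, 0]]

```text
time: 77.4
tool_pos: [0.5813, -0.0881, 0.129]
tool_rot: [-0.017, 0.995, 0.002, -0.094]
contact_force: [-0.3, 0.4, -0.1]
finger_gap: 0.0003
```

```bash
python3 -c "
from h import *
go(578,-88,84,-90.5)"
```

```text
t=77.4 at [581.3309 -88.1202 128.9548] yaw -89.94 gap 0.3 F [-0.2616  0.4245 -0.0742] q6 1.28
  shift [0.5098 0.143  4.4766] turn 0.07; world cm [-0.3331  0.012  -4.4955]; tool x [ 0.9825  0.0075 -0.1862] y [ 0.0011 -0.9994 -0.0346]
```

Request:
move_arm:
  targets:
    - [[0.1, 0, 0.6, 0], [0.2, 0, 1, 0], [0.2, 0, 1, 0], [0.1, 0, 0.8, 0], [0.1, 0, 0.6, 0], [0, 0, 0.3, 0], [0, 0, 0, 0]]

```text
time: 78.1
tool_pos: [0.5812, -0.0784, 0.0832]
tool_rot: [-0.025, 0.995, 0.003, -0.093]
contact_force: [-0.2, 1.2, 6.4]
finger_gap: 0.0006
```

```bash
python3 -c "
from h import *
go(578,-88,84,-90.5)"
```

```text
t=78.1 at [581.2495 -78.4447  83.2053] yaw -89.97 gap 0.6 F [-0.1888  1.2448  6.3747] q6 1.29
  shift [-0.3433  0.9503 -0.0642] turn 0.07; world cm [-0.325  -0.9555  0.0795]; tool x [ 0.9828  0.0097 -0.1844] y [ 0.0006 -0.9988 -0.0493]
```

Both bails are pressed to their stops: 4.9 N on the left at z≈80 and 6.4 N on the right at z≈83. Before handling the tray I'll remove the tool tilt at the edge of reach, high up at azimuth −15°.

Request:
move_arm:
  targets:
    - [[0, 0, -0.6, 0], [0, 0, -1.5, 0], [0, 0, -2.5, 0], [0, 0, -3, 0], [0, 0, -3, 0], [0.5, 0.1, -2.5, 0], [1, 0.3, -1.5, 0], [1.9, 0.5, -0.5, 0], [1.9, 0.5, -0.5, 0], [1.9, 0.5, -0.5, 0], [1.9, 0.5, -0.5, 0], [1.9, 0.5, -0.5, 0], [1.9, 0.5, -0.5, 0], [1.9, 0.5, -0.5, 0], [1.9, 0.5, -0.5, 0], [1.9, 0.5, -0.5, 0], [1.7, 0.5, -0.5, 0], [1.4, 0.4, -0.3, 0], [0.6, 0.2, -0.2, 0], [0, 0, 0, 0]]
  jaw: 0.2

```text
time: 80.1
tool_pos: [0.8232, -0.1565, 0.2477]
tool_rot: [-0.018, 0.996, -0.004, -0.086]
contact_force: [-0.3, 0.4, 0.7]
finger_gap: 0.0563
```

```bash
python3 -c "
from h import *
go(587,-328,200,0);s=env.read_state();print(s['q'],np.hypot(*s['tool_pos'][:2]))"
```

```text
t=80.1 at [ 823.1879 -156.4981  247.7167] yaw -90.59 gap 56.3 F [-0.3089  0.3932  0.6859] q6 1.29
  shift [-22.3795  17.5473   8.1238] turn -11.32; world cm [-23.6188 -17.1502  -4.7717]; tool x [ 0.9852 -0.0041 -0.1716] y [-0.0102 -0.9993 -0.0349]
[-0.2854  1.0281  0.2252 -0.0153  2.0637  1.2866] 0.8379320000984518
```

Request:
move_arm:
  targets:
    - [[1.6, 0.4, -0.4, 0], [1.6, 0.4, -0.4, 0], [1.6, 0.4, -0.4, 0], [1.6, 0.4, -0.4, 0], [1.6, 0.4, -0.4, 0], [1.6, 0.4, -0.4, 0], [1.6, 0.4, -0.4, 0], [1.6, 0.4, -0.3, 0], [1.6, 0.4, -0.3, 0], [1.6, 0.4, -0.3, 0], [0, 0, 0, 0]]

```text
time: 81.2
tool_pos: [0.8696, -0.1763, 0.2328]
tool_rot: [-0.004, 1.0, -0.004, -0.02]
contact_force: [0.7, 0.1, -0.6]
finger_gap: 0.0564
```

```bash
python3 -c "
from h import *
go(587,-328,200,0);s=env.read_state();print(s['q'],np.hypot(*s['tool_pos'][:2]))"
```

```text
t=81.2 at [ 869.6109 -176.2628  232.7684] yaw -90.42 gap 56.4 F [ 0.7318  0.092  -0.5574] q6 1.28
  shift [-28.0035  15.4075   4.2525] turn -11.30; world cm [-28.2611 -15.1737  -3.2768]; tool x [ 0.9992 -0.0071 -0.0391] y [-0.0074 -0.9999 -0.0079]
[-0.2959  1.0385  0.2265 -0.0038  1.9164  1.2809] 0.8872945986458549
```

Request:
move_arm:
  targets:
    - [[1.6, 0.4, -0.2, 0], [1.6, 0.4, -0.2, 0], [1.6, 0.4, -0.2, 0], [1.6, 0.4, -0.2, 0], [-0.8, 0.5, 0, 0], [-1.6, 1, 0, 0], [-2.4, 1.4, 0, 0], [-2.8, 1.5, 0, 0], [-2.8, 1.5, 0, 0], [-2.8, 1.5, 0, 0], [-2.8, 1.5, 0, 0], [-2.8, 1.5, 0, 0], [-2.8, 1.5, 0, 0], [-2.8, 1.5, 0, 0], [-2.4, 1, 0, 0], [-1.6, 0.6, 0, 0], [-0.8, 0.2, 0, 0], [0, 0, 0, 0]]

```text
time: 83.0
tool_pos: [0.5852, -0.3391, 0.2167]
tool_rot: [0.003, 1.0, -0.003, 0.008]
contact_force: [-0.3, 1.2, 0.5]
finger_gap: 0.056
```

Request:
move_arm:
  targets:
    - [[0, 0, 0, -0.3], [0, 0, 0, -0.6], [0, 0, 0, -0.7], [0, 0, 0, -0.7], [0, 0, 0, -0.7], [0, 0, 0, -0.7], [0, 0, 0, -0.7], [0, 0, 0, -0.7], [0, 0, 0, -0.7], [0, 0, 0, -0.7], [0, 0, 0, -0.7], [0, 0, 0, -0.7], [0, 0, 0, -0.7], [0, 0, 0, -0.7], [0, 0, 0, -0.7], [0, 0, 0, -0.7], [0, 0, 0, -0.6], [0, 0, 0, -0.3], [0, 0, 0, 0]]

```text
time: 84.9
tool_pos: [0.6092, -0.3269, 0.2165]
tool_rot: [0.014, 0.658, 0.753, 0.009]
contact_force: [-0.2, -0.3, 1.1]
finger_gap: 0.0563
```

```bash
python3 - <<'E'
from h import *
st=dict(tool_pos=np.array([.4605,-.3217,.2081]),tool_rot=np.array([.001,.999,.012,-.052]))
C=cam("wrist",st); f=lambda u,v,z:p2w(C,(u+.5)/1.5625-.5,(v+.5)/1.5625-.5,z)[:2]*1000
print("tray near rim corners",f(276,141,.028),f(560,139,.028),"bar top ends",f(320,18,.08),f(522,17,.08))
go(587,-328,120,2)
a,C,s=shot('wrist','w7');cv2.imwrite("pics/w7.png",cv2.resize(a,(640,480)))
print(w2p(C,[.587,-.328,.08])*1.25)
E
```

```text
tray near rim corners [ 528.8929 -237.8453] [ 534.7483 -427.5915] bar top ends [ 595.3847 -277.0449] [ 598.4327 -383.0659]
t=84.9 at [ 609.2051 -326.8688  216.4983] yaw 7.75 gap 56.3 F [-0.2354 -0.2537  1.1141] q6 -0.76
  shift [ 0.2836 -2.5257  9.571 ] turn 0.72; world cm [-2.2205 -0.1131 -9.6498]; tool x [-0.1345  0.9909 -0.01  ] y [0.9904 0.1348 0.0323]
[286.1065 222.036 ]
```

View pics/w7.png

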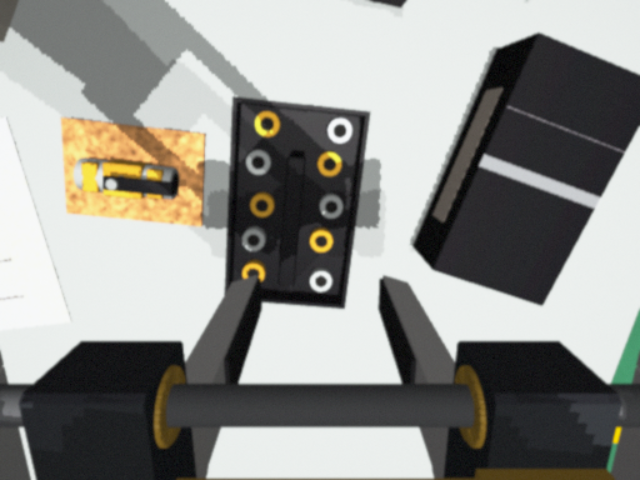

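Request:
move_arm:
  targets:
    - [[0, -0.4, 0, 0.4], [0, -0.8, 0.5, 0.35], [-0.1, -0.6, 1, 0], [-0.1, -0.3, 2, 0], [0, -0.1, 2, 0], [0, 0, 2, 0], [0, 0, 2, 0], [0, 0, 2, 0], [0, 0, 1.5, 0], [0, 0, 1, 0], [0, 0, 0.6, 0], [0, 0, 0, 0]]

```text
time: 86.15
tool_pos: [0.5959, -0.3295, 0.0617]
tool_rot: [0.016, 0.696, 0.718, 0.011]
contact_force: [-0.4, 0.4, 0.2]
finger_gap: 0.0563
```

```bash
python3 - <<'E'
from h import *
go(592,-329,54,1.8)
st=dict(tool_pos=np.array([.6092051,-.3268688,.2164983]),tool_rot=np.array([.014,.658,.753,.009])/np.linalg.norm([.014,.658,.753,.009]))
C=cam("wrist",st); f=lambda u,v,z:p2w(C,(u+.5)/1.25-.5,(v+.5)/1.25-.5,z)[:2]*1000
w=np.array([f(*p,.028) for p in[(235,98),(370,112),(344,307),(228,300)]]);print("rim",w.mean(0),w.round().tolist(),"bar",f(297,152,.08),f(287,290,.08))
E
```

```text
t=86.2 at [ 595.8983 -329.4737   61.6845] yaw 1.75 gap 56.3 F [-0.4403  0.4012  0.2322] q6 -0.68
  shift [ 0.0649 -0.4165  0.753 ] turn -0.01; world cm [-0.3898  0.0474 -0.7684]; tool x [-0.0303  0.9995 -0.0074] y [0.9988 0.0305 0.0372]
rim [ 592.0775 -329.1621] [[530.0, -237.0], [648.0, -233.0], [653.0, -420.0], [538.0, -426.0]] bar [ 588.9195 -271.6771] [ 594.1663 -386.3987]
```

Request:
move_arm:
  targets:
    - [[0, -0.2, 0.3, 0], [0, -0.2, 0.3, 0], [0, 0, 0.1, 0], [0, 0, 0, 0]]

```text
time: 86.55
tool_pos: [0.5937, -0.3311, 0.0571]
tool_rot: [0.018, 0.696, 0.718, 0.011]
contact_force: [-0.8, -0.7, 0.8]
finger_gap: 0.0566
```

Request:
move_arm:
  targets:
    - [[0, 0, 0, 0], [0, 0, 0, 0], [0, 0, 0, 0], [0, 0, 0, 0], [0, 0, 0, 0], [0, 0, 0, 0], [0, 0, 0, 0], [0, 0, 0, 0], [0, 0, 0, 0], [0, 0, 0, 0]]
  jaw: -1
  squeeze: 40

```text
time: 87.55
tool_pos: [0.5928, -0.3317, 0.0585]
tool_rot: [0.018, 0.696, 0.718, 0.01]
contact_force: [-0.1, 0.0, 0.9]
finger_gap: 0.0138
```

```bash
python3 -c "
from h import *
go(592,-329,54,1.8)"
```

```text
t=87.5 at [ 592.8122 -331.7203   58.4675] yaw 1.80 gap 13.8 F [-0.1446  0.0468  0.937 ] q6 -0.68
  shift [ 0.2798 -0.0902  0.4402] turn -0.00; world cm [-0.0812  0.272  -0.4468]; tool x [-0.0309  0.9995 -0.012 ] y [0.9987 0.0313 0.0395]
```

Request:
move_arm:
  targets:
    - [[0, 0, -0.4, 0], [0, 0, -0.8, 0], [0, 0, -1.2, 0], [0, 0, -1.6, 0], [0, 0, -2, 0], [0, 0, -2, 0], [0, 0, -2, 0], [0, 0, -2, 0], [0, 0, -1.6, 0], [0, 0, -1, 0], [0, 0, -0.5, 0], [0, 0, 0, 0]]

```text
time: 88.75
tool_pos: [0.5865, -0.3283, 0.222]
tool_rot: [0.019, 0.696, 0.718, 0.012]
contact_force: [-0.9, 1.2, -4.0]
finger_gap: 0.0139
```

```bash
python3 -c "
from h import *
go(581,-10,180,-1.4)
# tote centre from w5 (bails/rim) for centring: measure dark outline in top0 
a=cv2.imread('pics/top0.png');C=cam('top')
c=a[115:200,200:325];cv2.imwrite('pics/tote.png',cv2.resize(c,None,fx=6,fy=6,interpolation=cv2.INTER_CUBIC))
st=dict(tool_pos=np.array([.5310691,.0374639,.2429761]),tool_rot=np.array([-.002,.0035,1,-.003]))
a6,C6,_=shot('side','s8');t8,Ct,_=shot('top','t8')
cv2.imwrite('pics/t8.png',cv2.resize(t8[105:215,190:345],(775,550),interpolation=cv2.INTER_CUBIC))
"
```

```text
t=88.8 at [ 586.4591 -328.2996  221.9675] yaw 1.79 gap 13.9 F [-0.95    1.2478 -4.0357] q6 -0.68
  shift [31.8757  0.2646  3.8637] turn 0.40; world cm [-0.5459 31.83   -4.1968]; tool x [-0.0307  0.9995 -0.0109] y [0.9986 0.0311 0.0432]
```

View pics/t8.png

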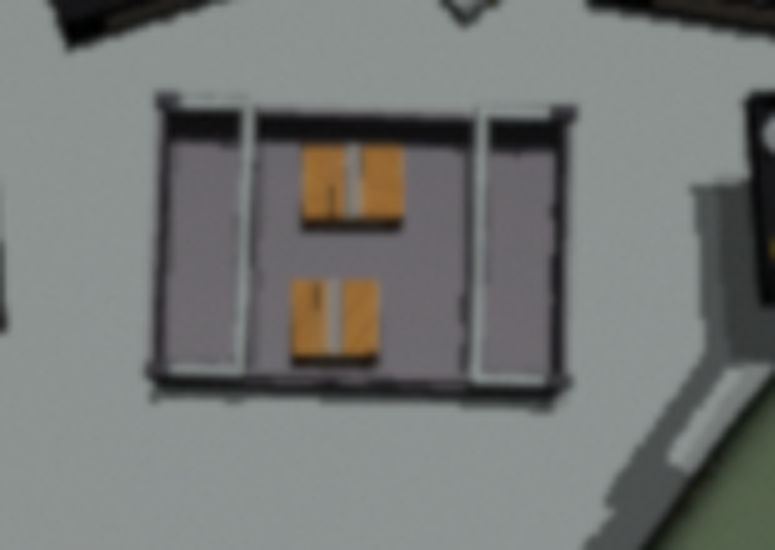

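The top view shows both bails flat, with parallel crossbars at columns ≈243 and ≈481, and both cartons upright between them. I'm computing the tote centre and carrying the tray over.

Request:
move_arm:
  targets:
    - [[1, 0, 0, 0.1], [2, 0.1, 0, 0.15], [2.6, 0.1, 0, 0.15], [2.6, 0.1, 0, 0], [2.6, 0.1, 0, 0], [2.6, 0.1, 0, 0], [2.6, 0.1, 0, 0], [2.6, 0.1, 0, 0], [2.6, 0.1, 0, 0], [2.6, 0.1, 0, 0], [2.6, 0.1, 0, 0], [2.2, 0, 0, 0], [1.5, 0, 0, 0], [0.8, 0, 0, 0], [0.3, 0, 0, 0], [0, 0, 0, 0]]

```text
time: 90.45
tool_pos: [0.5908, 0.0084, 0.2003]
tool_rot: [-0.001, 0.719, 0.695, 0.006]
contact_force: [1.2, 0.7, -4.5]
finger_gap: 0.0138
```

```bash
python3 - <<'E'
from h import *
C=cam("top"); f=lambda u,v,z:p2w(C,190+(u+.5)/5-.5,105+(v+.5)/5-.5,z)[:2]*1000
P=np.array([f(*p,.078) for p in[(168,101),(569,112),(156,376),(559,388)]])
B=np.array([f(*p,.078) for p in[(249,104),(238,375),(482,112),(479,380)]])
print("posts",P.mean(0),P.round().tolist(),"bars",B.mean(0),B.round().tolist())
for a,b in((0,1),(2,3)): print(np.degrees(np.arctan2(-(P[a]-P[b])[0],(P[a]-P[b])[1])))
g=lambda ps,z:np.mean([f(*p,z) for p in ps],0)
print("wide",g([(303,146),(404,146),(404,219),(303,219)],.044),"tall",g([(291,280),(379,280),(377,357),(291,357)],.068))
go(581,-10,170,-1.5)
E
```

```text
posts [584.9092 -10.1694] [[678.0, 107.0], [664.0, -140.0], [506.0, 118.0], [492.0, -127.0]] bars [585.8345  -9.6153] [[674.0, 57.0], [506.0, 68.0], [665.0, -86.0], [498.0, -78.0]]
-3.282569034869718
-3.3813460004108165
wide [631.0593  -6.4588] tall [540.5239   8.4964]
t=90.5 at [590.8118   8.4445 200.3013] yaw -1.97 gap 13.8 F [ 1.2447  0.6512 -4.5392] q6 -0.11
  shift [-1.9071 -0.939   3.0046] turn -0.06; world cm [-0.9812 -1.8444 -3.0301]; tool x [0.0344 0.9994 0.0099] y [ 0.9994 -0.0344  0.0072]
```

Request:
move_arm:
  targets:
    - [[-0.3, -0.1, 0.2, 0.1], [-0.7, -0.2, 0.6, 0.07], [-0.7, -0.2, 1, 0], [-0.3, 0, 1.2, 0], [0, 0, 0.9, 0], [0, 0, 0.4, 0], [0, 0, 0, 0]]

```text
time: 91.15
tool_pos: [0.5835, -0.0172, 0.1517]
tool_rot: [-0.001, 0.73, 0.683, 0.005]
contact_force: [-0.6, 0.0, -3.6]
finger_gap: 0.0137
```

```bash
python3 -c "
from h import *
go(585.2,-12.4,140.5,-3.3)"
```

```text
t=91.2 at [583.4571 -17.241  151.6601] yaw -3.83 gap 13.7 F [-0.5836  0.0317 -3.589 ] q6 -0.12
  shift [0.4849 0.1369 1.1209] turn -0.07; world cm [ 0.1743  0.4841 -1.116 ]; tool x [0.0667 0.9977 0.0087] y [ 0.9978 -0.0667  0.0042]
```

Request:
move_arm:
  targets:
    - [[0.2, 0.1, 0, -0.05], [0.2, 0, 0.2, 0], [0.05, 0, 0.3, 0], [0, 0, 0.2, 0], [0, 0, 0.1, 0], [0, 0, 0, 0]]

```text
time: 91.75
tool_pos: [0.5863, -0.0113, 0.1443]
tool_rot: [-0.0, 0.727, 0.687, 0.006]
contact_force: [0.0, -0.0, -4.3]
finger_gap: 0.0134
```

```bash
python3 -c "
from h import *
go(585.2,-12.4,140.5,-3.3)"
```

```text
t=91.8 at [586.2508 -11.3437 144.3414] yaw -3.29 gap 13.4 F [ 0.0001 -0.0298 -4.3039] q6 -0.12
  shift [-0.1149 -0.1016  0.3824] turn 0.00; world cm [-0.1051 -0.1056 -0.3841]; tool x [0.0573 0.9983 0.0088] y [ 0.9983 -0.0574  0.0072]
```

Request:
move_arm:
  targets:
    - [[-0.1, -0.1, 0.1, 0], [0, 0, 0.15, 0], [0, 0, 0.15, 0], [0, 0, 0.1, 0], [0, 0, 0.1, 0], [0, 0, 0, 0]]

```text
time: 92.35
tool_pos: [0.5856, -0.0113, 0.1412]
tool_rot: [-0.0, 0.727, 0.687, 0.007]
contact_force: [-2.4, -0.4, -0.5]
finger_gap: 0.0135
```

```bash
python3 -c "
from h import *
go(585.2,-12.4,140.5,-3.3)"
```

```text
t=92.3 at [585.5542 -11.3237 141.2159] yaw -3.29 gap 13.5 F [-2.369  -0.4067 -0.5288] q6 -0.12
  shift [-0.1102 -0.0298  0.0702] turn 0.00; world cm [-0.0354 -0.1076 -0.0716]; tool x [0.0572 0.9983 0.01  ] y [ 0.9983 -0.0573  0.0088]
```

Request:
move_arm:
  targets:
    - [[0, 0, 0.15, 0], [0, 0, 0.1, 0], [0, 0, 0, 0]]

```text
time: 92.65
tool_pos: [0.5855, -0.0111, 0.1407]
tool_rot: [-0.0, 0.727, 0.687, 0.007]
contact_force: [-2.4, 0.8, -0.4]
finger_gap: 0.0136
```

```bash
python3 -c "
from h import *
go(585.2,-12.4,140.5,-3.3)"
```

```text
t=92.7 at [585.4588 -11.0864 140.6524] yaw -3.29 gap 13.6 F [-2.4325  0.8484 -0.3658] q6 -0.12
  shift [-0.1328 -0.0184  0.0137] turn 0.00; world cm [-0.0259 -0.1314 -0.0152]; tool x [0.0573 0.9983 0.0101] y [ 0.9983 -0.0574  0.0087]
```

Contact at the expected height (weight off the wrist). Next: release, rise, back away and check.

Request:
move_arm:
  targets:
    - [[0, 0, 0, 0], [0, 0, 0, 0], [0, 0, 0, 0], [0, 0, 0, 0], [0, 0, -0.4, 0], [0, 0, -1, 0], [0, 0, -2, 0], [0, 0, -2.5, 0], [0, 0, -2.5, 0], [0, -1, -2, 0], [0, -2, -1.5, 0], [0, -3, -1, 0], [0, -3, 0, 0], [0, -3, 0, 0], [0, -2, 0, 0], [0, -1, 0, 0], [0, 0, 0, 0]]
  jaw: 0.2

```text
time: 94.35
tool_pos: [0.4349, -0.0056, 0.2834]
tool_rot: [0.01, 0.727, 0.686, 0.013]
contact_force: [0.6, -0.1, 0.2]
finger_gap: 0.0566
```

```bash
python3 - <<'E'
from h import *
a,C,s=shot("side","s9"); t,Ct,_=shot("top","t9"); w,Cw,sw=shot("wrist","w9")
print(s["time"],s["tool_pos"],s["contact_force"])
cv2.imwrite("pics/f9.png",np.vstack([np.hstack([cv2.resize(a[130:330,180:450],(400,296)),cv2.resize(w,(395,296))]),cv2.resize(t[100:240,90:405],(795,304),interpolation=cv2.INTER_CUBIC)[:,:795]]))
E
```

```text
94.35 [ 0.4349 -0.0056  0.2834] [ 0.569  -0.0537  0.1596]
```

View pics/f9.png

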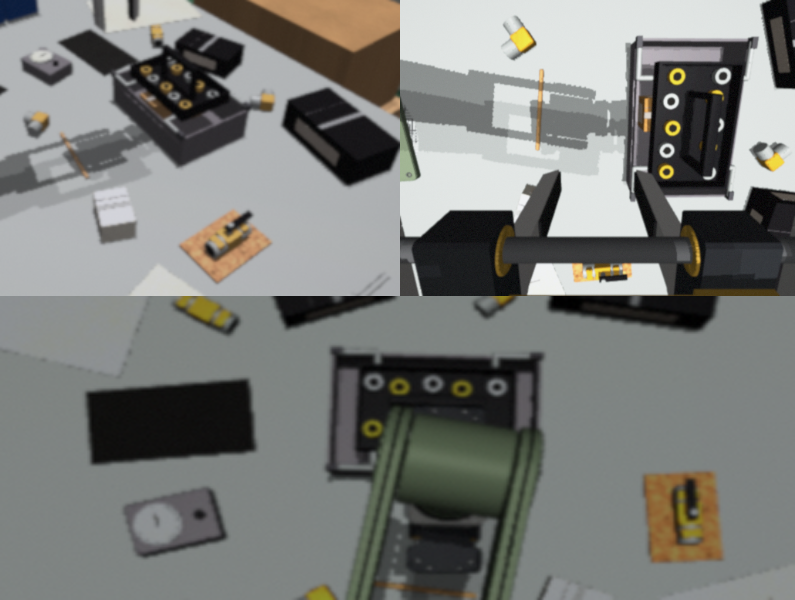

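The tray lies level and centred on the bails. The valve is on the pad with its lever up, and the gauge is untouched. I'm handing in.

```bash
python3 -c "
from rig import env
print(env.hand_in())"
```

```text
the job is handed in; nothing more can be done
None
```

I did the whole sequence in the order asked and handed in at about 94 s. My last checks showed everything in place, but two joint-range readings may count against the run.

1. **Cartons out:** I stood both cartons upright on the far black mat, the one farthest from the base.
2. **Valve:** I laid it lever up along the cork pad. Its centre measured about (437, −321) mm against the pad centre (436, −319).
3. **Cartons back:** Top-camera positions before and after differ by about 1 mm. The wide carton went from (631, −8) to (631, −6) and the tall one from (541, 8) to (541, 8). Both were upright.
4. **Bails:** I swung both in and pressed each to its stop, feeling 5 to 6 N. The top view then showed the crossbars level and about 144 mm apart.
5. **Tray:** I released it within about 1–2 mm of the computed tote centre and at the tote's yaw (about −3.3°). Weight came off at the expected height, and the final pictures show it level. I left the gauge alone.

**What did not go cleanly:**
- **Joint range:** Tool tilt built up over the moves, to about 11° at worst. I removed it at the edge of reach, where joint 3 read 0.225–0.229 against its stated lower limit of 0.23. That may be rounding, but I could not confirm it.
- **Left bail:** The first press slid off the crossbar, so I pressed it again.

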